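# Pull-test the plugs of a batch of button boxes

### The job

Clear whatever has been left standing on the pull tester into the small grey tray. Then take the button boxes one after another in batch order, starting with the one at the robot's left end of the row (greatest y): set the box in the tester's nest with its plug hooked in the fork, draw the spring gauge out by its bar until the wide 10 N band on the rod is level with the end of the white tube, hold it there for two seconds without ever going past the last thin band (12 N), let it back, and set the tested box upright on the round wooden board. Leave the tools lying around alone, and finish with the gauge fully home.

Things in the scene. Friction and masses are not known exactly. Their poses are not given: they have to be found in the camera images.
- box1: White button box 62 x 62 x 58 mm tall, red button on the lid (44 mm rim, top at 76 mm), 0.24 kg. From its own -y side a steel dummy plug (part of the box) sticks out level, axis 30 mm up: barrel 22 mm thick, 16 long; neck 9 thick, 14 long; end knob 26 thick, 7 long. Origin: centre of the box's underside, z up. Grip across its own x, tips 20 mm up. First in the row (greatest y). May be absent.
- box2: Same kind of box as box1, with the same plug towards its own -y and the same origin; second in the row (middle). May be absent.
- box3: Same kind of box as box1, with the same plug towards its own -y and the same origin; last in the row (smallest y). May be absent.
- spool: Solder spool standing upright, dull grey wire between black flanges, 44 mm in diameter, 46 mm tall, 0.2 kg. Origin: centre of the underside. Found either in the nest or in the path of the gauge's bar; it may be absent.
- jar: Small screw-top flux jar standing upright, 40 mm in diameter, 55 mm tall, 0.08 kg. Origin: centre of the underside. Found either in the nest or in the path of the gauge's bar; it may be absent.
- tray: Small grey open tray, 88 (own x) x 132 (own y) mm outside, 20 mm tall, walls and floor 3 to 5 mm thick, fixed. Origin: centre of the underside.
- board: Round wooden board lying flat, 300 mm in diameter, 14 mm thick, fixed. Origin: centre of the underside. Tested boxes go here.
- jig: Pull tester, fixed: aluminium base plate 110 mm wide (own x), 8 mm thick, from own y = -155 to +175 mm; origin under the gauge's axis at bench level; pull direction: own -y. From +y to -y: nest; upright steel bearing plate (own y = 79 to 85 mm, 60 tall, 90 wide, 30 mm U-slot open at the top for the plug's barrel); fork; gauge tube; rod with bar handle.
- nest (a point): Floor of the nest, 8 mm above the bench, axes as the tester's: the middle of a box's underside belongs here, box axes along the tester's, plug to -y. Pocket 70 (x) x 71 mm (y), lips 10 mm high on three sides, bearing plate on the -y side. Anywhere down in the pocket is right: the plug's neck is then in the fork, and the pull draws the box up to the bearing plate by itself.
- fork (a point): Bottom middle of the slot of the upright steel fork that catches the plug: slot 17 mm wide (own x), open at the top (27 mm higher), fork 5 mm thick. The neck is lowered into the slot, the plug's end knob lies on the far (-y) side. Fixed to the gauge's tube.
- tube_end (a point): Top of the end of the gauge's white tube (28 mm thick, 83 mm long, axis 38 mm above the bench, along the tester's y), where the 12 mm rod comes out towards own -y. The bands on the rod are read here.
- gauge (a joint): Reading: how far the rod is drawn out of the tube, m; 0 at rest, 200 N/m, so 0.050 is 10 N. Black bands round the rod come level with the tube's end at 2, 4, 6, 8, 10 and 12 N (every 10 mm); they are 1.2 mm wide, only the 10 N one is 4 mm wide. The 12 N band (0.060) is the last; end of travel 0.065. The damped spring draws the rod back when let go.
- carriage (a joint): How far tube and fork together have slid in the pull direction, m; 0 at rest, light return spring (about 1 N), stop at 0.020. With a plug properly caught it moves about 9 mm until the box bears on the bearing plate, then only the rod comes out; with nothing caught it runs to its stop.
- handle (a point): Middle of the gauge's black bar handle: a level round bar 14 mm thick and 70 mm long, along the tester's own x, 88 mm above the bench, on an upright stem (14 x 10 mm) at the end of the rod; moves with the rod. Pinch it from above fore and aft (fingers closing along the tester's y); tube and rod lie below 53 mm.
- screwdriver: Loose screwdriver lying beyond the tester. Leave alone.
- tape: Loose roll of insulating tape, 68 mm across and 19 mm tall, lying near the board. Leave alone.
- pliers: Loose pliers with yellow handles lying beside the tester. Leave alone.

How it is judged:
By the outcome, as a careful person would: the job done as asked, in the order asked, and still so for the second after the job is handed in, with the robot touching nothing.
Of box1, box2, box3 only 2 to 3 are there at a start; the rules pass over those that are not, and their reading is None.
Of spool, jar only 1 to 2 are there at a start; the rules pass over those that are not, and their reading is None.
At some moment in a run one of box1, box2, box3 may be knocked a few centimetres aside while the robot is not near it.
Once in a run the grip may slacken for a moment while it holds something.
It also fails if it takes over 210 s, if anything falls off the work surface, if the arm or the gripper's body presses on something with over 40 N, if the wrist force passes 120 N, or if a joint passes its speed limit or range.

### The arm

A 7-joint arm with a two-finger parallel gripper is mounted at the origin on the work surface. World frame = base frame: x ahead of the robot, y to its left, z up, the work surface at z = 0. Lengths are in m, angles in rad, forces in N, time in s.
With the tool pointing down it reaches from about 0.425 to 0.875 m from the base axis. Payload 9.9 kg.
Tool frame: the origin (TCP) lies on the centre line of the jaws, within the pads' length; the fingertips stand 19 mm ahead of it and the grasp point (between the pads) is the TCP (env.tips_ahead is the distance from the TCP to the fingertips, in m); z points along the fingers, y is the line along which they close (so a half turn about z gives the same grasp; the last joint's range is limited). The gripper opens to 85 mm and grips with 20 to 120 N. Pads are 22 mm wide; open, the fingers measure 114 mm over their backs; the gripper's body (76 mm by 85 mm) begins 54 mm behind the grasp point. The pads swing forward as they close: fully open they stand 13 mm farther back than shut.
Start: joints at [-1.337, 0.576, 0.025, 1.437, -0.015, 1.129, -0.057], TCP at [0.211, 0.641, 0.25] pointing down, gripper open.
Joint ranges: [-2.76, 2.76], [-0.34, 2.15], [-1.52, 1.57], [0.19, 2.46], [-1.09, 4.23], [0.17, 1.99], [-2.82, 2.82]. Speed limits (rad/s): [2.22, 2.22, 3.01, 3.01, 3.14, 3.14, 3.14].

### API

Orientations are given as a unit quaternion [x, y, z, w].
In Python, from cell import env, viewer gives the robot as it stands.
- The arm moves only by the tool move_arm, never from a script. Its arguments are lists of equal length, an entry for each row: "travel": the shift along the tool's x, y, z each as a share of 2.5 cm, from -1 to 1, a list of three; "dr": the turn, a rotation vector about the tool's x, y, z each as a share of 360 degrees, from -1 to 1, a list of three; "jaw": the opening, from 0 (shut) to 1 (fully open). In form: {"travel": [[x, y, z], ...], "dr": [[ax, ay, az], ...], "jaw": [jaw, ...]}. A call has 1 to 12 rows; each row shifts and turns the commanded pose from where the row before left it, along the tool's axes as they then stand; what a row does not reach is not made up. A row lasts 1/12 s, in which the tool goes at most 41.7 mm and 7.16 degrees, less where a joint would pass 70% of its speed; a pose out of reach is approached as far as the arm can. A call with a number of a shift or a turn outside -1 to 1 is refused whole. A call with a gripper value outside its range is refused whole. The fingers move at their own pace and stop on an object; the grip force is fixed at half the most. Time passes only in rows, so rows that do not move let the fingers close. It gives the time, the measured TCP pose, the force, the opening and the grip force at its end, in the units of the state.
- env.observe(): the state, without advancing time (a new reading comes with each control period).
- viewer.get_image(name): name is "scene" or "side" or "wrist"; returns a dict with "color" (480x640x3 uint8, red, green, blue), "K" (3x3 intrinsics, pixels), "R" (3x3) and "t" (3): a world point X has camera coordinates R X + t. Camera axes: x right, y down, z forward; pixel columns grow to the right and rows downward; lengths in m; the calibration is good to about 2 mm. A picture is of the moment at which its call begins. There is no depth.
- env.hand_in(): hands the job in; it is judged then, once.
The state is a dict: "time_s": time; "joint_pos": joint angles; "dq": joint speeds; "tau": joint torques, N m; "tool_pos": TCP position; "eef_rot": TCP orientation; "contact_force": force on the tool from outside, world axes, zero at the start; "ft_torque": the same for the moment, N m; "grip_width": finger opening in m; "grip_force": force on a finger pad.
Only numpy, scipy, OpenCV 4.12 (cv2) and the standard library are available. Lean on these libraries where they do the work, as an engineer would, in place of code of your own. Each camera call takes 0.05 s, during which the arm holds its last target. There are 200 camera calls.

## Working session

There is one attempt and no reset: what is moved stays moved. The work goes in short steps, Python scripts to look and compute and a tool call to move; the robot and the scene stay as the last step left them, time stands still between calls to the robot, and variables do not carry over. Pictures are saved under pics/ and viewed, at most 14 in all, crops included, and the job is handed in when it is done.

Besides the shell and the picture viewer there is one more tool, called after ">>>" in YAML: its name, and indented under it one key for each argument. move_arm: Moves the arm, as the interface text tells. Shift numbers are shares of 2.5 cm and turn numbers shares of 360 degrees, none past 1 either way. Its arguments: {"type":"object","properties":{"travel":{"type":"array","items":{"type":"array","items":{"type":"number"}}},"dr":{"type":"array","items":{"type":"array","items":{"type":"number"}}},"jaw":{"type":"array","items":{"type":"number"}}},"required":["travel","dr","jaw"]}

```bash
ls; mkdir -p pics; python3 - <<'E'
from cell import env, viewer
import cv2,pickle
s=env.observe(); print(s)
for n in ("scene","side","wrist"):
    im=viewer.get_image(n); pickle.dump(im,open(f"pics/{n}0.pkl","wb"))
    cv2.imwrite(f"pics/{n}0.png",im["color"][:,:,::-1]); print(n,im["K"].tolist(),im["R"].tolist(),im["t"].tolist())
E
```

```text
pics
{'time_s': 0.0, 'joint_pos': array([-1.33679105,  0.57653552,  0.02483903,  1.43790614, -0.01501521,
        1.12899677, -0.05650752]), 'dq': array([-0.00065447, -0.00038956,  0.00131861, -0.00183212, -0.00163911,
        0.00118956,  0.00075573]), 'tau': array([ 5.41986560e-05, -7.65759444e+01,  2.25060850e+00, -2.85962856e+01,
        1.53199886e-02,  1.26767694e-02,  1.34822730e-05]), 'tool_pos': array([0.21078004, 0.64080363, 0.24944088]), 'eef_rot': array([ 1.58222697e-01,  9.87403103e-01, -8.25079546e-04, -9.65244527e-05]), 'contact_force': array([-0.1183693 ,  0.64129402,  0.17537142]), 'ft_torque': array([-0.0250492 ,  0.03722232,  0.01484666]), 'grip_force': 0.0, 'grip_width': 0.08541478805286239}
scene [[542.2289953901877, 0.0, 315.4662147214363], [0.0, 542.2289953901877, 245.15040950016197], [0.0, 0.0, 1.0]] [[-0.08698914689062709, 0.9962088936794379, -0.0008535087763736953], [0.8179444225969446, 0.0709339310941799, -0.5709074346705227], [-0.5686825211537556, -0.05036087343877759, -0.82101399047805]] [0.05525031350832203, -0.462093926544827, 1.6041829761367503]
side [[566.8267638529045, 0.0, 316.7409541246134], [0.0, 566.8267638529045, 238.96377535072327], [0.0, 0.0, 1.0]] [[0.8061307621479626, -0.5917283042757169, -0.003287588436729137], [-0.4456967243117841, -0.6035138646546716, -0.6611546302547749], [0.3892398030218523, 0.5344423533820716, -0.7502424585791867]] [-0.4968829539924369, 0.3316224223875436, 0.9140706281456397]
wrist [[410.91842748093734, 0.0, 315.62510613051626], [0.0, 410.91842748093734, 238.16785601952938], [0.0, 0.0, 1.0]] [[0.31338660315544153, 0.9496252273018545, -0.0008744338724850465], [0.8974058981463512, -0.2958522625866579, 0.32731344716417965], [0.3105664034225803, -0.1033603714885873, -0.944915415617137]] [-0.6748453728848263, -0.04167281918807334, 0.38065720219928645]
```

View pics/scene0.png

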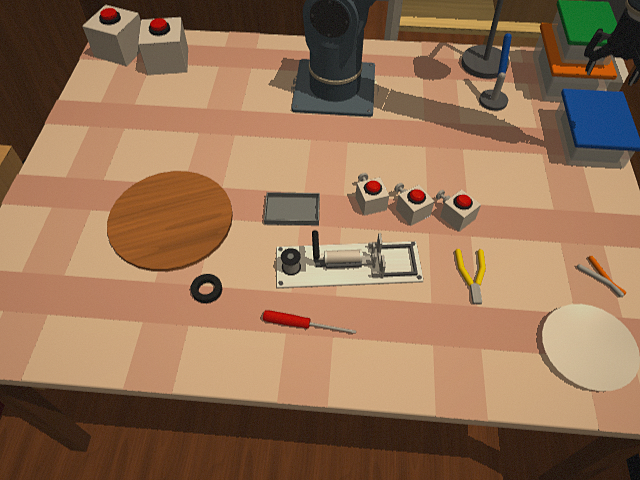

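View pics/side0.png

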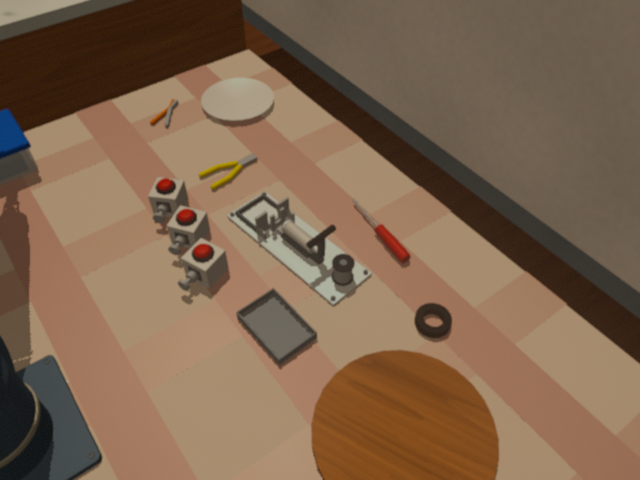

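The scene view shows the round board at (170,220), the tray at (292,208) and three boxes at (372,190), (416,203) and (461,207); the rightmost is box1. The tester runs from (276,265) to (423,265), with the spool at (290,262) in the bar's path, and the nest looks empty. The side view agrees. Next I'll enlarge both.

```bash
python3 - <<'E'
import cv2
for n,(x,y,w,h) in {"scene":(240,165,260,130),"side":(140,165,250,200)}.items():
    im=cv2.imread(f"pics/{n}0.png")[y:y+h,x:x+w]
    im=cv2.resize(im,None,fx=3,fy=3,interpolation=cv2.INTER_CUBIC)
    for i in range(0,w,20): cv2.putText(im,str(x+i),(3*i,8),0,.3,(255,0,0)); cv2.line(im,(3*i,10),(3*i,14),(255,0,0))
    for i in range(0,h,20): cv2.putText(im,str(y+i),(0,3*i+4),0,.3,(255,0,0))
    cv2.imwrite(f"pics/{n}0c.png",im)
E
```

```text
(no output)
```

View pics/scene0c.png

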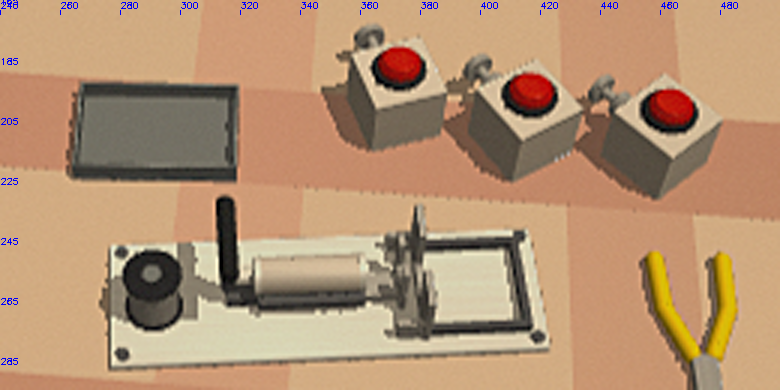

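View pics/side0c.png

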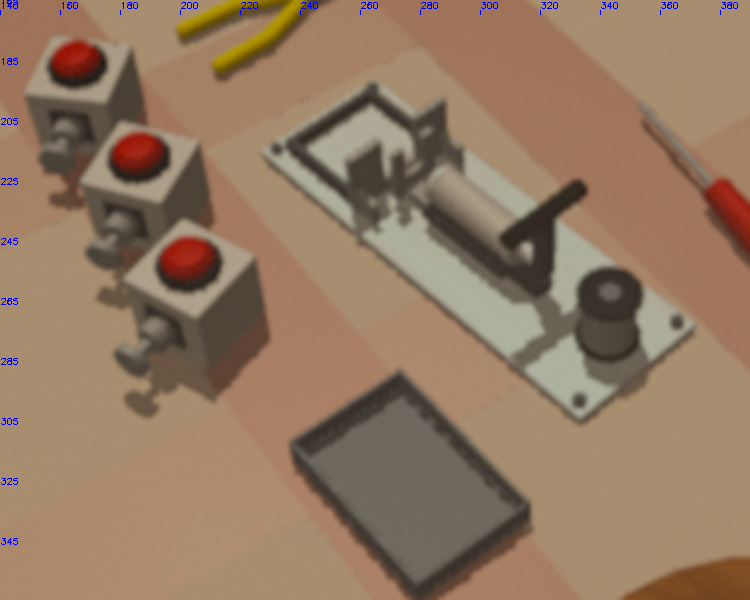

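The crops show these pixel positions (scene / side, full image):
- **Buttons:** box1 (463,200)/(166,185), box2 (417,195)/(186,216), box3 (373,187)/(203,251).
- **Spool top:** (291,256)/(344,262).
- **Bar ends:** (315,232) and (316,259) / (309,245) and (333,227).
- **Nest:** empty, and there is no jar.

```bash
cat > h.py <<'E'
import numpy as np,cv2,pickle
from scipy.optimize import least_squares
def P(c): return c["K"]@np.c_[c["R"],c["t"]]
def proj(c,X): 
    q=(np.atleast_2d(X)@c["R"].T+c["t"])@c["K"].T; return q[:,:2]/q[:,2:]
def tri(a,b,pa,pb):
    X=cv2.triangulatePoints(P(a),P(b),np.float64(pa).reshape(2,1),np.float64(pb).reshape(2,1)); return (X[:3]/X[3]).ravel()
def plane(c,p,z):
    d=c["R"].T@np.linalg.inv(c["K"])@[p[0],p[1],1]; o=-c["R"].T@c["t"]; return o+d*(z-o[2])/d[2]
def fit(obs,local,x0):
    # obs: list of (cam, px Nx2, local Nx3) ; returns x,y,yaw
    def f(v):
        c,s=np.cos(v[2]),np.sin(v[2]); R=np.array([[c,-s,0],[s,c,0],[0,0,1]])
        return np.concatenate([(proj(cam,np.array(l)@R.T+[v[0],v[1],0])-px).ravel() for cam,px,l in obs])
    r=least_squares(f,x0,loss="soft_l1"); return r.x,r.fun
E
python3 - <<'E'
from h import *
S=pickle.load(open("pics/scene0.pkl","rb"));D=pickle.load(open("pics/side0.pkl","rb"))
fs=lambda x,y:(240+x/3,165+y/3); fd=lambda x,y:(140+x/3,165+y/3)
T=lambda n,a,b:print(n,tri(S,D,fs(*a),fd(*b)).round(4))
B={}
for n,a,b,k,l in [("box1",(670,105),(77,60),(603,92),(57,155)),("box2",(530,91),(138,153),(480,70),(105,250)),("box3",(399,65),(188,257),(368,42),(133,358))]:
    p=tri(S,D,fs(*a),fd(*b));q=tri(S,D,fs(*k),fd(*l));d=q-p
    print(n,p.round(4),q.round(4),np.hypot(*d[:2]).round(4),"yaw",np.degrees(np.arctan2(d[0],-d[1])).round(1))
T("spool",(152,274),(611,292)); T("barR",(225,202),(512,240)); T("barF",(229,287),(577,187))
T("tray",(156,129),(409,477))
px=np.array([fs(110,247),fs(523,232),fs(550,345),fs(110,364)]);pd=np.array([fd(580,418),fd(263,153),fd(373,84),fd(693,323)])
L=[[-.055,-.155,.008],[-.055,.175,.008],[.055,.175,.008],[.055,-.155,.008]]
print("jig",*fit([(S,px,L),(D,pd,L)],0,[.6,0,0]))
# tray corners rim
px=np.array([fs(78,84),fs(238,86),fs(237,172),fs(72,172)]);pd=np.array([fd(418,588),fd(530,505),fd(400,372),fd(292,443)])
for a in px: print("tray rim",plane(S,a,.02).round(4))
for a in pd: print("tray rimD",plane(D,a,.02).round(4))
for a in [(107,222),(232,215),(170,171),(168,270)]: print("board",plane(S,a,.014).round(4))
E
```

```text
box1 [0.4559 0.3314 0.0684] [0.4127 0.2897 0.0306] 0.06 yaw -46.0
box2 [0.4486 0.2235 0.0667] [0.3991 0.189  0.0317] 0.0603 yaw -55.1
box3 [0.4309 0.1201 0.0676] [0.3729 0.0969 0.0292] 0.0625 yaw -68.3
spool [ 0.6388 -0.0557  0.0545]
barR [ 0.5955 -0.0064  0.0901]
barF [0.6615 0.0062 0.0831]
tray [ 0.4699 -0.0727  0.0138]
jig [0.61655362 0.06297129 0.13845529] [-1.00157114 -0.63599804  1.213921   -1.60622604 -0.1152484   0.6674948
 -0.53351277  0.92648402 -0.09355807  0.33592948 -1.73318861 -0.55942874
 -0.20610002 -1.99643535  0.93949744  0.20335903]
tray rim [ 0.4325 -0.1412  0.02  ]
tray rim [ 0.4232 -0.0088  0.02  ]
tray rim [ 0.5124 -0.0022  0.02  ]
tray rim [ 0.5238 -0.1332  0.02  ]
tray rimD [ 0.4302 -0.1433  0.02  ]
tray rimD [ 0.5159 -0.1367  0.02  ]
tray rimD [ 0.5075 -0.007   0.02  ]
tray rimD [ 0.4234 -0.0128  0.02  ]
board [ 0.5509 -0.511   0.014 ]
board [ 0.5038 -0.215   0.014 ]
board [ 0.3754 -0.3995  0.014 ]
board [ 0.6722 -0.3317  0.014 ]
```

Heights check out: spool top 54 mm, knobs about 30 mm, bar about 87 mm. The tester sits at (0.617, 0.063) with yaw 7.9°. I'll write a row planner and start with the spool.

```bash
cat > plan.py <<'E'
# usage: plan.py x,y,z,yawdeg,n ...   constant rows (travel, dr) for each leg, tool kept pointing down
import sys,numpy as np
from scipy.spatial.transform import Rotation as Ro
def plan(legs,p=None,R=None):
    from cell import env
    if p is None:
        s=env.observe(); p=s["tool_pos"]; R=Ro.from_quat(s["eef_rot"])
        y=R.as_matrix()[:,1]; print("at",p.round(4),"yaw",np.degrees(np.arctan2(y[1],y[0])).round(2),"F",s["contact_force"].round(1),"w",round(s["grip_width"],4),"t",round(s["time_s"],2))
    for x,yy,z,yaw,n in legs:
        n=int(n); a=np.radians(yaw); Y=np.array([np.cos(a),np.sin(a),0]); Z=np.array([0,0,-1.]); 
        Rt=Ro.from_matrix(np.c_[np.cross(Y,Z),Y,Z]); rv=(R.inv()*Rt).as_rotvec()/n
        A=sum((R*Ro.from_rotvec(rv*k)).as_matrix() for k in range(n)); t=np.linalg.solve(A,np.array([x,yy,z])-p)/.025
        d=rv/(2*np.pi); print(n,"x",t.round(3).tolist(),d.round(4).tolist(), "BIG" if abs(t).max()>1 or np.linalg.norm(t)>1.65 or np.linalg.norm(d)>.0198 else "")
        p=np.array([x,yy,z]);R=Rt
if __name__=="__main__": plan([tuple(map(float,a.split(","))) for a in sys.argv[1:]])
E
python3 plan.py .50,.30,.25,40,16 .638,-.056,.14,7.9,16 .638,-.056,.046,7.9,6
```

```text
at [0.2108 0.6409 0.2497] yaw 71.79 F [0.2 0.1 0.1] w 0.0858 t 0.15
16 x [-1.085, -0.323, -0.001] [-0.0, 0.0, 0.0055] BIG
16 x [-0.965, -0.063, 0.275] [0.0, 0.0, 0.0056] 
6 x [0.0, 0.0, 0.627] [0.0, 0.0, 0.0]
```

>>> move_arm:
  travel:
    - [-0.965,-0.287,0]
    - [-0.965,-0.287,0]
    - [-0.965,-0.287,0]
    - [-0.965,-0.287,0]
    - [-0.965,-0.287,0]
    - [-0.965,-0.287,0]
    - [-0.965,-0.287,0]
    - [-0.965,-0.287,0]
    - [-0.965,-0.287,0]
  dr:
    - [0,0,0.0049]
    - [0,0,0.0049]
    - [0,0,0.0049]
    - [0,0,0.0049]
    - [0,0,0.0049]
    - [0,0,0.0049]
    - [0,0,0.0049]
    - [0,0,0.0049]
    - [0,0,0.0049]
  jaw: [1,1,1,1,1,1,1,1,1]

```text
time_s: 0.9
tool_pos: [0.3799, 0.4896, 0.25]
eef_rot: [0.294, 0.956, -0.0, -0.0]
contact_force: [0.2, 0.4, -0.7]
grip_width: 0.0854
grip_force: 0.0
```

>>> move_arm:
  travel:
    - [-0.965,-0.287,0]
    - [-0.965,-0.287,0]
    - [-0.965,-0.287,0]
    - [-0.965,-0.287,0]
    - [-0.965,-0.287,0]
    - [-0.965,-0.287,0]
    - [-0.965,-0.287,0]
    - [-0.965,-0.287,0]
    - [-0.965,-0.287,0]
    - [0,0,0]
    - [0,0,0]
    - [0,0,0]
  dr:
    - [0,0,0.0049]
    - [0,0,0.0049]
    - [0,0,0.0049]
    - [0,0,0.0049]
    - [0,0,0.0049]
    - [0,0,0.0049]
    - [0,0,0.0049]
    - [0,0,0.0049]
    - [0,0,0.0049]
    - [0,0,0]
    - [0,0,0]
    - [0,0,0]
  jaw: [1,1,1,1,1,1,1,1,1,1,1,1]

```text
time_s: 1.9
tool_pos: [0.4995, 0.3002, 0.2502]
eef_rot: [0.422, 0.907, 0.0, -0.0]
contact_force: [-0.1, 0.4, -0.4]
grip_width: 0.0853
grip_force: 0.0
```

```bash
python3 plan.py .638,-.056,.14,7.9,17 .638,-.056,.046,7.9,6; python3 - <<'E'
from cell import viewer
import cv2,pickle
im=viewer.get_image("wrist"); pickle.dump(im,open("pics/w1.pkl","wb")); cv2.imwrite("pics/w1.png",im["color"][:,:,::-1])
E
```

```text
at [0.4995 0.3002 0.2502] yaw 40.07 F [-0.1  0.4 -0.4] w 0.0853 t 1.9
17 x [-0.909, -0.059, 0.259] [-0.0, -0.0, 0.0053] 
6 x [0.0, 0.0, 0.627] [0.0, 0.0, 0.0]
```

View pics/w1.png

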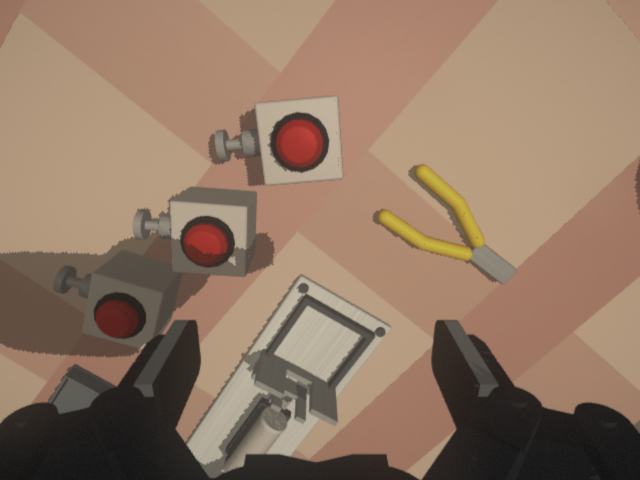

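The wrist view shows box1's button at (300,142) with its knob at (221,146), box2's button at (207,241), and box3 shaded at (120,316). The nest is empty, with plate corners at (302,275) and (390,325). Now the spool.

>>> move_arm:
  travel:
    - [-0.909,-0.059,0.259]
    - [-0.909,-0.059,0.259]
    - [-0.909,-0.059,0.259]
    - [-0.909,-0.059,0.259]
    - [-0.909,-0.059,0.259]
    - [-0.909,-0.059,0.259]
    - [-0.909,-0.059,0.259]
    - [-0.909,-0.059,0.259]
    - [-0.909,-0.059,0.259]
  dr:
    - [0,0,0.0053]
    - [0,0,0.0053]
    - [0,0,0.0053]
    - [0,0,0.0053]
    - [0,0,0.0053]
    - [0,0,0.0053]
    - [0,0,0.0053]
    - [0,0,0.0053]
    - [0,0,0.0053]
  jaw: [1,1,1,1,1,1,1,1,1]

```text
time_s: 2.7
tool_pos: [0.5981, 0.1213, 0.1914]
eef_rot: [0.552, 0.834, 0.0, -0.0]
contact_force: [1.1, 0.2, 0.7]
grip_width: 0.0854
grip_force: 0.0
```

>>> move_arm:
  travel:
    - [-0.909,-0.059,0.259]
    - [-0.909,-0.059,0.259]
    - [-0.909,-0.059,0.259]
    - [-0.909,-0.059,0.259]
    - [-0.909,-0.059,0.259]
    - [-0.909,-0.059,0.259]
    - [-0.909,-0.059,0.259]
    - [-0.909,-0.059,0.259]
    - [0,0,0]
    - [0,0,0]
    - [0,0,0]
  dr:
    - [0,0,0.0053]
    - [0,0,0.0053]
    - [0,0,0.0053]
    - [0,0,0.0053]
    - [0,0,0.0053]
    - [0,0,0.0053]
    - [0,0,0.0053]
    - [0,0,0.0053]
    - [0,0,0]
    - [0,0,0]
    - [0,0,0]
  jaw: [1,1,1,1,1,1,1,1,1,1,1]

```text
time_s: 3.62
tool_pos: [0.6373, -0.0549, 0.14]
eef_rot: [0.658, 0.753, 0.0, -0.0]
contact_force: [0.1, 0.2, 0.6]
grip_width: 0.0854
grip_force: 0.0
```

```bash
python3 - <<'E'
from cell import viewer
import cv2,pickle
im=viewer.get_image("wrist"); pickle.dump(im,open("pics/w2.pkl","wb")); cv2.imwrite("pics/w2.png",im["color"][:,:,::-1])
E
python3 plan.py .638,-.056,.046,7.9,6
```

```text
at [ 0.6374 -0.0546  0.1402] yaw 7.77 F [ 0.5 -0.5 -0.4] w 0.0852 t 3.67
6 x [-0.01, 0.003, 0.628] [0.0, -0.0, -0.0001]
```

View pics/w2.png

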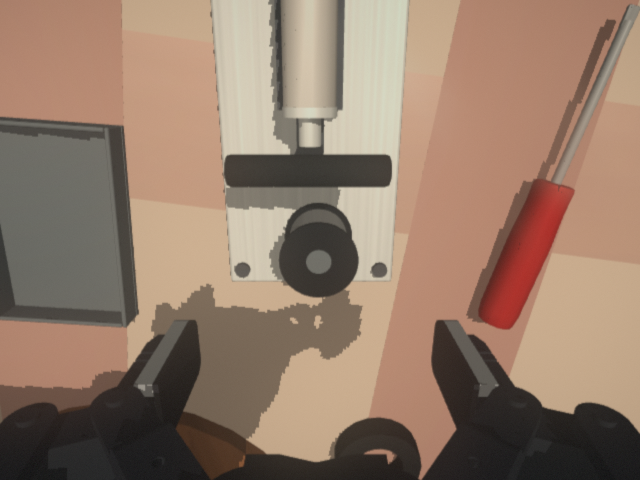

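The wrist view is aligned with the tester: spool top at (318,261), bar ends at (228,170) and (388,170), plate corners at (232,281) and (392,281), tube end at (311,115). I'll refit everything, including box1 from the earlier wrist view.

```bash
python3 - <<'E'
from h import *
S=pickle.load(open("pics/scene0.pkl","rb"));D=pickle.load(open("pics/side0.pkl","rb"))
W=pickle.load(open("pics/w1.pkl","rb"));V=pickle.load(open("pics/w2.pkl","rb"))
fs=lambda x,y:(240+x/3,165+y/3); fd=lambda x,y:(140+x/3,165+y/3)
print("spool",plane(V,(318,261),.054),tri(S,V,fs(152,274),(318,261)),tri(D,V,fd(611,292),(318,261)))
print("bar",plane(V,(226,170),.088),plane(V,(391,170),.088),"tri",tri(S,V,fs(225,202),(231,170)),tri(D,V,fd(577,187),(388,170)))
print("tube end top",plane(V,(311,115),.052))
c=[[-.055,-.155,.008],[.055,-.155,.008]]; c2=[[-.055,.175,.008],[.055,.175,.008]]
px=np.array([fs(110,247),fs(523,232),fs(550,345),fs(110,364)]);pd=np.array([fd(580,418),fd(263,153),fd(373,84),fd(693,323)])
L=[[-.055,-.155,.008],[-.055,.175,.008],[.055,.175,.008],[.055,-.155,.008]]
v,r=fit([(V,np.array([(232,281),(392,281)]),c),(W,np.array([(302,275),(390,325)]),c2)],0,[.6166,.063,.138]);print("jig wrist",v,r.round(1))
v,r=fit([(V,np.array([(232,281),(392,281)]),c),(W,np.array([(302,275),(390,325)]),c2),(S,px,L),(D,pd,L)],0,[.6166,.063,.138]);print("jig all",v,r.round(1))
Lb=[[-.031,-.031,.058],[-.031,.031,.058],[.031,.031,.058],[.031,-.031,.058],[0,0,.076],[0,-.0645,.030]]
b=np.array([(256,103),(338,97),(342,178),(265,185),(300,142),(221,146)])
for x0 in (-.8,):
    for k in range(4):
        # corner order by cyc shift
        o=np.r_[np.roll(np.arange(4),k),4,5]; v,r=fit([(W,b[o],Lb)],0,[.455,.33,x0]); print("box1",v,np.degrees(v[2]),abs(r).max().round(1))
        o=np.r_[np.roll([3,2,1,0],k),4,5]; v,r=fit([(W,b[o],Lb)],0,[.455,.33,x0]); print("box1r",v,np.degrees(v[2]),abs(r).max().round(1))
print("button tri W-S",tri(W,S,(300,142),fs(670,103)))
E
python3 plan.py .638,-.056,.046,7.9,6
```

```text
spool [ 0.63876379 -0.05532352  0.054     ] [ 0.63867699 -0.05466126  0.05557703] [ 0.63946616 -0.05597732  0.05326628]
bar [ 0.59211603 -0.0053465   0.088     ] [0.66191417 0.00406262 0.088     ] tri [ 0.59486547 -0.0044285   0.09159789] [0.65901806 0.00463893 0.08789657]
tube end top [0.62495324 0.02031083 0.052     ]
jig wrist [0.61771575 0.06455922 0.14014554] [-0.8  0.3  0.6 -0.6 -2.2 -0.3  2.3  2.2]
jig all [0.61740241 0.06417476 0.14080227] [-1.2  0.8  0.2 -0.2 -2.8 -0.3  1.7  2.2 -0.6 -0.2  1.7 -1.4  0.5  0.9
  0.   1.4  0.1 -0.4 -1.8 -0.9 -0.4 -2.4  1.  -0.5]
box1 [ 0.45714149  0.33315197 -0.78373785] -44.90487100938352 2.7
box1r [ 0.46117971  0.32719453 -0.90762381] -52.00301353796543 96.0
box1 [ 0.45582403  0.33420903 -0.74316489] -42.580211692660036 83.1
box1r [ 0.45682745  0.33320713 -0.77546559] -44.43090525495253 91.4
box1 [ 0.45581509  0.33419686 -0.74340837] -42.594161777034316 94.8
box1r [ 0.45750819  0.33266985 -0.9192651 ] -52.67001025370197 88.1
box1 [ 0.45730788  0.33163389 -0.96440813] -55.2565154015653 78.2
box1r [ 0.45706339  0.33325281 -0.77880305] -44.622127601439274 88.7
button tri W-S [0.45593475 0.33270041 0.07216115]
at [ 0.6374 -0.0546  0.1402] yaw 7.77 F [ 0.5 -0.5 -0.4] w 0.0852 t 3.67
6 x [-0.01, 0.003, 0.628] [0.0, -0.0, -0.0001]
```

>>> move_arm:
  travel:
    - [0,0.008,0.628]
    - [0,0.008,0.628]
    - [0,0.008,0.628]
    - [0,0.008,0.628]
    - [0,0.008,0.628]
    - [0,0.008,0.628]
    - [0,0,0]
    - [0,0,0]
    - [0,0,0]
    - [0,0,0]
    - [0,0,0]
    - [0,0,0]
  dr:
    - [0,0,0]
    - [0,0,0]
    - [0,0,0]
    - [0,0,0]
    - [0,0,0]
    - [0,0,0]
    - [0,0,0]
    - [0,0,0]
    - [0,0,0]
    - [0,0,0]
    - [0,0,0]
    - [0,0,0]
  jaw: [1,1,1,1,1,1,1,0.2,0.2,0.2,0.2,0.2]

```text
time_s: 4.67
tool_pos: [0.6391, -0.0564, 0.0476]
eef_rot: [0.659, 0.753, 0.001, 0.001]
contact_force: [-1.0, 1.9, 6.3]
grip_width: 0.042
grip_force: 60.4
```

>>> move_arm:
  travel:
    - [0,0,0]
    - [0,0,0]
    - [0,0,0]
    - [0,0,0]
  dr:
    - [0,0,0]
    - [0,0,0]
    - [0,0,0]
    - [0,0,0]
  jaw: [0.2,0.2,0.2,0.2]

```text
time_s: 5.0
tool_pos: [0.6391, -0.0564, 0.0476]
eef_rot: [0.659, 0.753, 0.001, 0.001]
contact_force: [-0.8, 1.2, 6.6]
grip_width: 0.042
grip_force: 60.4
```

```bash
python3 plan.py .638,-.056,.12,8,4 .470,-.074,.12,-86,14 .470,-.074,.044,-86,5
```

```text
at [ 0.6391 -0.0564  0.0476] yaw 7.62 F [-0.8  1.2  6.6] w 0.042 t 5.0
4 x [0.005, -0.01, -0.724] [0.0001, -0.0, -0.0003] 
14 x [-0.36, -0.404, -0.0] [0.0, 0.0, 0.0187] 
5 x [0.0, -0.0, 0.608] [0.0, 0.0, 0.0]
```

>>> move_arm:
  travel:
    - [0,0,-0.724]
    - [0,0,-0.724]
    - [0,0,-0.724]
    - [0,0,-0.724]
  dr:
    - [0,0,0]
    - [0,0,0]
    - [0,0,0]
    - [0,0,0]
  jaw: [0.2,0.2,0.2,0.2]

```text
time_s: 5.33
tool_pos: [0.6382, -0.0566, 0.1198]
eef_rot: [0.659, 0.752, 0.0, 0.0]
contact_force: [0.3, 0.0, -2.4]
grip_width: 0.0424
grip_force: 61.2
```

>>> move_arm:
  travel:
    - [-0.36,-0.404,0]
    - [-0.36,-0.404,0]
    - [-0.36,-0.404,0]
    - [-0.36,-0.404,0]
    - [-0.36,-0.404,0]
    - [-0.36,-0.404,0]
    - [-0.36,-0.404,0]
  dr:
    - [0,0,0.0187]
    - [0,0,0.0187]
    - [0,0,0.0187]
    - [0,0,0.0187]
    - [0,0,0.0187]
    - [0,0,0.0187]
    - [0,0,0.0187]
  jaw: [0.2,0.2,0.2,0.2,0.2,0.2,0.2]

```text
time_s: 5.92
tool_pos: [0.5574, -0.1019, 0.1191]
eef_rot: [0.906, 0.424, 0.001, 0.0]
contact_force: [0.2, 0.7, -1.9]
grip_width: 0.042
grip_force: 61.2
```

>>> move_arm:
  travel:
    - [-0.36,-0.404,0]
    - [-0.36,-0.404,0]
    - [-0.36,-0.404,0]
    - [-0.36,-0.404,0]
    - [-0.36,-0.404,0]
    - [-0.36,-0.404,0]
    - [-0.36,-0.404,0]
    - [0,0,0]
    - [0,0,0]
  dr:
    - [0,0,0.0187]
    - [0,0,0.0187]
    - [0,0,0.0187]
    - [0,0,0.0187]
    - [0,0,0.0187]
    - [0,0,0.0187]
    - [0,0,0.0187]
    - [0,0,0]
    - [0,0,0]
  jaw: [0.2,0.2,0.2,0.2,0.2,0.2,0.2,0.2,0.2]

```text
time_s: 6.67
tool_pos: [0.4704, -0.0724, 0.1188]
eef_rot: [1.0, 0.031, 0.0, -0.0]
contact_force: [0.8, 0.8, -2.0]
grip_width: 0.0421
grip_force: 61.3
```

```bash
python3 plan.py .470,-.074,.046,-86,5
```

```text
at [ 0.4704 -0.0724  0.1188] yaw -86.43 F [ 0.8  0.8 -2. ] w 0.0421 t 6.67
5 x [-0.005, 0.013, 0.583] [-0.0, -0.0, -0.0002]
```

>>> move_arm:
  travel:
    - [0,0,0.583]
    - [0,0,0.583]
    - [0,0,0.583]
    - [0,0,0.583]
    - [0,0,0.583]
    - [0,0,0]
    - [0,0,0]
    - [0,0,0]
    - [0,0,0]
    - [0,0,0]
    - [0,0,0]
    - [0,0,0]
  dr:
    - [0,0,0]
    - [0,0,0]
    - [0,0,0]
    - [0,0,0]
    - [0,0,0]
    - [0,0,0]
    - [0,0,0]
    - [0,0,0]
    - [0,0,0]
    - [0,0,0]
    - [0,0,0]
    - [0,0,0]
  jaw: [0.2,0.2,0.2,0.2,0.2,0.2,0.2,0.8,0.8,0.8,0.8,0.8]

```text
time_s: 7.67
tool_pos: [0.4705, -0.0728, 0.046]
eef_rot: [1.0, 0.03, 0.0, 0.0]
contact_force: [-0.4, -0.8, 0.5]
grip_width: 0.0682
grip_force: 0.0
```

>>> move_arm:
  travel:
    - [0,0,0]
    - [0,0,-0.8]
    - [0,0,-1]
    - [0,0,-1]
    - [0,0,-1]
    - [0,0,-1]
    - [0,0,-1]
    - [0,0,-1]
    - [0,0,-1]
    - [0,0,0]
    - [0,0,0]
  dr:
    - [0,0,0]
    - [0,0,0]
    - [0,0,0]
    - [0,0,0]
    - [0,0,0]
    - [0,0,0]
    - [0,0,0]
    - [0,0,0]
    - [0,0,0]
    - [0,0,0]
    - [0,0,0]
  jaw: [0.8,0.8,0.8,0.8,0.9,1,1,1,1,1,1]

```text
time_s: 8.58
tool_pos: [0.4707, -0.0728, 0.2414]
eef_rot: [1.0, 0.03, 0.001, -0.0]
contact_force: [-0.4, 0.9, -0.4]
grip_width: 0.0853
grip_force: 0.0
```

```bash
python3 plan.py .44,.31,.26,-45,18 .4565,.333,.14,-45,6
```

```text
at [ 0.4707 -0.0728  0.2414] yaw -86.6 F [-0.4  0.9 -0.4] w 0.0853 t 8.58
18 x [0.276, -0.827, -0.041] [0.0, -0.0, -0.0064] 
6 x [0.186, -0.031, 0.8] [0.0, 0.0, 0.0]
```

>>> move_arm:
  travel:
    - [0.276,-0.827,-0.041]
    - [0.276,-0.827,-0.041]
    - [0.276,-0.827,-0.041]
    - [0.276,-0.827,-0.041]
    - [0.276,-0.827,-0.041]
    - [0.276,-0.827,-0.041]
    - [0.276,-0.827,-0.041]
    - [0.276,-0.827,-0.041]
    - [0.276,-0.827,-0.041]
  dr:
    - [0,0,-0.0064]
    - [0,0,-0.0064]
    - [0,0,-0.0064]
    - [0,0,-0.0064]
    - [0,0,-0.0064]
    - [0,0,-0.0064]
    - [0,0,-0.0064]
    - [0,0,-0.0064]
    - [0,0,-0.0064]
  jaw: [1,1,1,1,1,1,1,1,1]

```text
time_s: 9.33
tool_pos: [0.4895, 0.1223, 0.2485]
eef_rot: [0.978, 0.21, -0.001, 0.0]
contact_force: [0.4, 0.5, -0.1]
grip_width: 0.0852
grip_force: 0.0
```

>>> move_arm:
  travel:
    - [0.276,-0.827,-0.041]
    - [0.276,-0.827,-0.041]
    - [0.276,-0.827,-0.041]
    - [0.276,-0.827,-0.041]
    - [0.276,-0.827,-0.041]
    - [0.276,-0.827,-0.041]
    - [0.276,-0.827,-0.041]
    - [0.276,-0.827,-0.041]
    - [0.276,-0.827,-0.041]
    - [0,0,0]
    - [0,0,0]
    - [0,0,0]
  dr:
    - [0,0,-0.0064]
    - [0,0,-0.0064]
    - [0,0,-0.0064]
    - [0,0,-0.0064]
    - [0,0,-0.0064]
    - [0,0,-0.0064]
    - [0,0,-0.0064]
    - [0,0,-0.0064]
    - [0,0,-0.0064]
    - [0,0,0]
    - [0,0,0]
    - [0,0,0]
  jaw: [1,1,1,1,1,1,1,1,1,1,1,1]

```text
time_s: 10.33
tool_pos: [0.44, 0.309, 0.2581]
eef_rot: [0.925, 0.381, -0.001, 0.0]
contact_force: [-0.3, -1.0, 0.2]
grip_width: 0.0852
grip_force: 0.0
```

```bash
python3 - <<'E'
from cell import viewer
import cv2,pickle,numpy as np
im=viewer.get_image("wrist"); pickle.dump(im,open("pics/w3.pkl","wb"))
s=viewer.get_image("scene"); pickle.dump(s,open("pics/s3.pkl","wb"))
a=im["color"][:,:,::-1]; b=cv2.resize(s["color"][165:295,240:400,::-1],(320,260))
cv2.imwrite("pics/w3.png",a); cv2.imwrite("pics/w3b.png",np.vstack([a[:,:],np.hstack([b,b[:,::-1]*0])[:120]]))
E
python3 plan.py .4565,.333,.14,-45,6
```

```text
at [0.4405 0.3086 0.2586] yaw -45.29 F [-0.3  0.5  0. ] w 0.0855 t 10.43
6 x [0.191, -0.04, 0.79] [0.0, 0.0, -0.0001]
```

View pics/w3b.png

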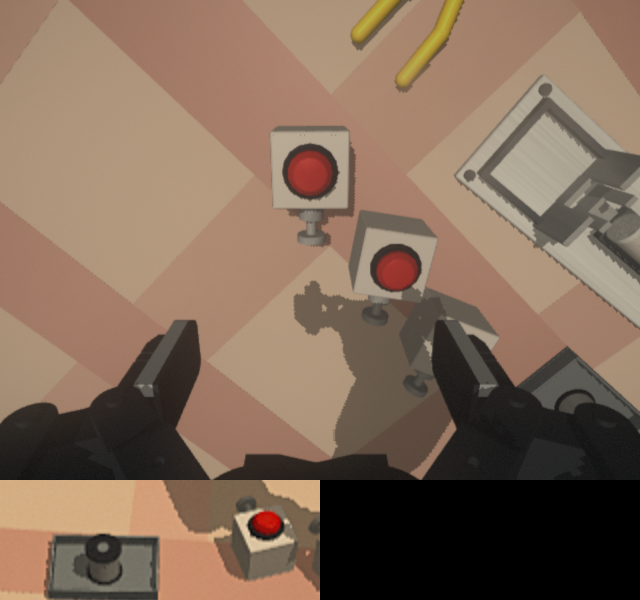

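The spool stands in the tray. Box1's lid corners are at (271,130), (349,129), (350,208) and (273,208), its button at (309,171) and its knob at (312,239). Nest plate corners are at (544,75) and (457,176).

```bash
python3 - <<'E'
from h import *
W=pickle.load(open("pics/w1.pkl","rb"));V=pickle.load(open("pics/w2.pkl","rb"));U=pickle.load(open("pics/w3.pkl","rb"))
Lb=[[-.031,-.031,.058],[-.031,.031,.058],[.031,.031,.058],[.031,-.031,.058],[0,0,.076],[0,-.066,.030]]
b=np.array([(256,103),(338,97),(342,178),(265,185),(300,142),(220,146)])
u=np.array([(273,208),(271,131),(349,129),(350,208),(309.5,171),(312,239)])
for o in ([(U,u,Lb)],[(W,b,Lb),(U,u,Lb)]):
    v,r=fit(o,0,[.457,.333,-.78]);print(v.round(4),np.degrees(v[2]),r.round(1))
print("lid z check",tri(W,U,b[0],u[0]),tri(W,U,b[2],u[2]),tri(W,U,b[4],u[4]))
c=[[-.055,-.155,.008],[.055,-.155,.008]]; c2=[[-.055,.175,.008],[.055,.175,.008]]
print(plane(U,(544,75),.008),plane(U,(457,176),.008),plane(W,(302,275),.008),plane(W,(390,325),.008))
v,r=fit([(V,np.array([(232,281),(392,281)]),c),(W,np.array([(302,275),(390,325)]),c2),(U,np.array([(457,176),(544,75)]),c2)],0,[.6166,.063,.138]);print("jig wrist",v,r.round(1))
E
python3 plan.py .457,.333,.14,-45,6
```

```text
[ 0.4577  0.3329 -0.7754] -44.426878164680524 [-0.   0.8 -2.  -0.8  1.3 -0.  -0.7 -0.2  0.6  3.3  0.2 -1.3]
[ 0.4575  0.3331 -0.78  ] -44.6935263746732 [-2.4 -0.1  0.4 -2.5  2.4  1.1 -0.1  1.4 -0.5  2.8  1.5  0.1 -0.5  0.7
 -2.1 -0.9  1.1  0.2 -1.2  0.   0.3  3.4 -0.5 -1.2]
lid z check [0.41537831 0.33380871 0.0618737 ] [0.50086357 0.3324094  0.0488865 ] [0.45710202 0.33325042 0.06081789]
[0.64738062 0.24351048 0.008     ] [0.54152412 0.2284333  0.008     ] [0.54064893 0.23123947 0.008     ] [0.64421339 0.24584204 0.008     ]
jig wrist [0.61803239 0.06426661 0.13831517] [-0.8  0.6  0.5  0.  -1.8  0.1  2.5  2.7 -2.9  0.4 -0.2 -2.4]
at [0.4405 0.3086 0.2586] yaw -45.29 F [-0.3  0.5  0. ] w 0.0855 t 10.43
6 x [0.193, -0.038, 0.79] [0.0, 0.0, -0.0001]
```

>>> move_arm:
  travel:
    - [0.193,-0.038,0.79]
    - [0.193,-0.038,0.79]
    - [0.193,-0.038,0.79]
    - [0.193,-0.038,0.79]
    - [0.193,-0.038,0.79]
    - [0.193,-0.038,0.79]
    - [0,0,0]
    - [0,0,0]
  dr:
    - [0,0,-0.0003]
    - [0,0,-0.0003]
    - [0,0,-0.0003]
    - [0,0,-0.0003]
    - [0,0,-0.0003]
    - [0,0,-0.0003]
    - [0,0,0]
    - [0,0,0]
  jaw: [1,1,1,1,1,1,1,1]

```text
time_s: 11.1
tool_pos: [0.4567, 0.3331, 0.1401]
eef_rot: [0.923, 0.386, -0.001, 0.001]
contact_force: [0.2, -0.6, 1.1]
grip_width: 0.0853
grip_force: 0.0
```

```bash
python3 plan.py .4575,.333,.039,-44.7,7
```

```text
at [0.4567 0.3331 0.1401] yaw -44.62 F [ 0.2 -0.6  1.1] w 0.0853 t 11.1
7 x [0.004, 0.004, 0.577] [0.0, 0.0, 0.0]
```

>>> move_arm:
  travel:
    - [0.004,0.004,0.577]
    - [0.004,0.004,0.577]
    - [0.004,0.004,0.577]
    - [0.004,0.004,0.577]
    - [0.004,0.004,0.577]
    - [0.004,0.004,0.577]
    - [0.004,0.004,0.577]
    - [0,0,0]
    - [0,0,0]
    - [0,0,0]
    - [0,0,0]
    - [0,0,0]
  dr:
    - [0,0,0]
    - [0,0,0]
    - [0,0,0]
    - [0,0,0]
    - [0,0,0]
    - [0,0,0]
    - [0,0,0]
    - [0,0,0]
    - [0,0,0]
    - [0,0,0]
    - [0,0,0]
    - [0,0,0]
  jaw: [1,1,1,1,1,1,1,1,0.5,0.5,0.5,0.5]

```text
time_s: 12.1
tool_pos: [0.4586, 0.3344, 0.0413]
eef_rot: [0.922, 0.386, 0.001, -0.0]
contact_force: [0.0, -1.1, 6.0]
grip_width: 0.0614
grip_force: 65.9
```

>>> move_arm:
  travel:
    - [0,0,0]
    - [0,0,0]
    - [0,0,-0.4]
    - [0,0,-1]
    - [0,0,-1]
    - [0,0,-1]
    - [0,0,-1]
    - [0,0,-1]
    - [0,0,-1]
    - [0,0,0]
    - [0,0,0]
  dr:
    - [0,0,0]
    - [0,0,0]
    - [0,0,0]
    - [0,0,0]
    - [0,0,0]
    - [0,0,0]
    - [0,0,0]
    - [0,0,0]
    - [0,0,0]
    - [0,0,0]
    - [0,0,0]
  jaw: [0.5,0.5,0.5,0.5,0.5,0.5,0.5,0.5,0.5,0.5,0.5]

```text
time_s: 13.02
tool_pos: [0.458, 0.3345, 0.2015]
eef_rot: [0.922, 0.387, 0.001, -0.001]
contact_force: [-0.0, -0.4, -2.7]
grip_width: 0.061
grip_force: 66.3
```

```bash
python3 plan.py .6013,.1836,.20,7.95,11 .6013,.1836,.060,7.95,12
```

```text
at [0.458  0.3345 0.2015] yaw -44.52 F [-0.  -0.4 -2.7] w 0.061 t 13.02
11 x [-0.341, 0.705, 0.005] [0.0, -0.0, -0.0132] 
12 x [0.0, 0.0, 0.467] [0.0, 0.0, 0.0]
```

>>> move_arm:
  travel:
    - [-0.341,0.705,0.005]
    - [-0.341,0.705,0.005]
    - [-0.341,0.705,0.005]
    - [-0.341,0.705,0.005]
    - [-0.341,0.705,0.005]
    - [-0.341,0.705,0.005]
    - [-0.341,0.705,0.005]
    - [-0.341,0.705,0.005]
    - [-0.341,0.705,0.005]
    - [-0.341,0.705,0.005]
    - [-0.341,0.705,0.005]
  dr:
    - [0,0,-0.0132]
    - [0,0,-0.0132]
    - [0,0,-0.0132]
    - [0,0,-0.0132]
    - [0,0,-0.0132]
    - [0,0,-0.0132]
    - [0,0,-0.0132]
    - [0,0,-0.0132]
    - [0,0,-0.0132]
    - [0,0,-0.0132]
    - [0,0,-0.0132]
  jaw: [0.5,0.5,0.5,0.5,0.5,0.5,0.5,0.5,0.5,0.5,0.5]

```text
time_s: 13.93
tool_pos: [0.6004, 0.182, 0.1971]
eef_rot: [0.656, 0.754, -0.001, -0.001]
contact_force: [0.3, 0.2, -3.0]
grip_width: 0.0612
grip_force: 66.1
```

>>> move_arm:
  travel:
    - [0,0,0.7]
    - [0,0,0.7]
    - [0,0,0]
    - [0,0,0]
  dr:
    - [0,0,0]
    - [0,0,0]
    - [0,0,0]
    - [0,0,0]
  jaw: [0.5,0.5,0.5,0.5]

```text
time_s: 14.27
tool_pos: [0.5994, 0.1829, 0.1618]
eef_rot: [0.658, 0.753, -0.002, -0.001]
contact_force: [0.2, -0.1, -1.5]
grip_width: 0.0611
grip_force: 66.0
```

```bash
cat > snap.py <<'E'
import sys,cv2,pickle,numpy as np
from cell import viewer
tag=sys.argv[1]; out=[]
for a in sys.argv[2:]:
    f=a.split(","); n=f[0]; x,y,w,h=map(int,f[1:5]); k=float(f[5])
    im=viewer.get_image(n); pickle.dump(im,open(f"pics/{n[0]}{tag}.pkl","wb"))
    c=cv2.resize(im["color"][y:y+h,x:x+w,::-1],None,fx=k,fy=k,interpolation=cv2.INTER_CUBIC); out.append(c)
W=max(c.shape[1] for c in out)
cv2.imwrite(f"pics/{tag}.png",np.vstack([cv2.copyMakeBorder(c,0,0,0,W-c.shape[1],0) for c in out]))
E
python3 snap.py 4 wrist,0,0,640,480,0.7 side,200,150,120,110,2.3; python3 plan.py .601,.1854,.165,7.95,2
```

```text
at [0.6006 0.1833 0.1636] yaw 7.75 F [ 0.6 -0.3 -2.3] w 0.0609 t 14.37
2 x [0.041, 0.014, -0.028] [-0.0, 0.0, -0.0003]
```

View pics/4.png

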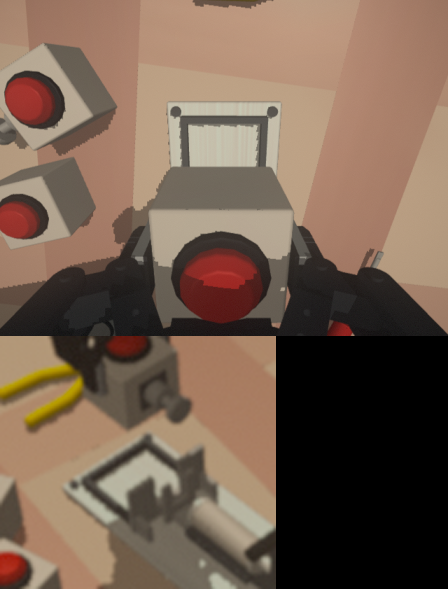

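The wrist view shows box1 centred over the nest, with the plate's back corners at full-image (240,146) and (401,146).

```bash
python3 - <<'E'
from h import *
W=pickle.load(open("pics/w4.pkl","rb"))
a,b=plane(W,(240,145.5),.008),plane(W,(401.5,145.5),.008);print(a,b,np.hypot(*(a-b)[:2]))
t=np.radians(7.95);R=np.array([[np.cos(t),-np.sin(t)],[np.sin(t),np.cos(t)]])
m=(a+b)[:2]/2; print("nest",m+R@[0,-.0545], "jig-based",np.array([.618,.0643])+R@[0,.1205], np.degrees(np.arctan2(*(b-a)[1::-1])))
E
python3 plan.py .601,.1854,.085,7.95,6
```

```text
[0.54206834 0.22957631 0.008     ] [0.64794096 0.24389204 0.008     ] 0.10683609731381094
nest [0.60254249 0.18275797] jig-based [0.60133378 0.18364189] 7.700631333345854
at [0.6006 0.1833 0.1636] yaw 7.75 F [ 0.6 -0.3 -2.3] w 0.0609 t 14.37
6 x [0.014, 0.005, 0.524] [-0.0, 0.0, -0.0001]
```

>>> move_arm:
  travel:
    - [0.012,0.008,0.524]
    - [0.012,0.008,0.524]
    - [0.012,0.008,0.524]
    - [0.012,0.008,0.524]
    - [0.012,0.008,0.524]
    - [0.012,0.008,0.524]
    - [0,0,0]
    - [0,0,0]
  dr:
    - [0,0,-0.0001]
    - [0,0,-0.0001]
    - [0,0,-0.0001]
    - [0,0,-0.0001]
    - [0,0,-0.0001]
    - [0,0,-0.0001]
    - [0,0,0]
    - [0,0,0]
  jaw: [0.5,0.5,0.5,0.5,0.5,0.5,0.5,0.5]

```text
time_s: 15.03
tool_pos: [0.6016, 0.1854, 0.0851]
eef_rot: [0.656, 0.755, -0.0, -0.0]
contact_force: [0.4, -1.0, -2.4]
grip_width: 0.0611
grip_force: 66.1
```

```bash
python3 plan.py .6017,.185,.053,7.95,6; python3 snap.py 5 side,215,160,80,75,5 scene,340,190,110,100,4
```

```text
at [0.6016 0.1854 0.0851] yaw 7.98 F [ 0.4 -1.  -2.4] w 0.0611 t 15.03
6 x [-0.003, 0.001, 0.214] [-0.0, 0.0, 0.0]
```

View pics/5.png

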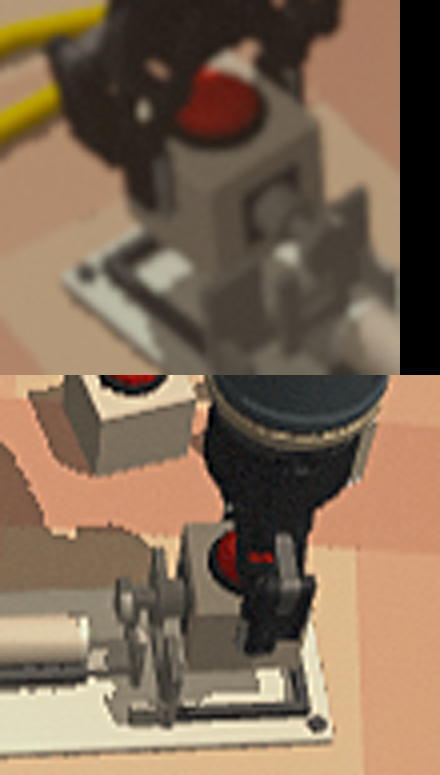

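Box1's barrel is over the bearing plate's slot at scene crop (165,600), and its knob is past the fork. Lowering.

>>> move_arm:
  travel:
    - [0,0,0.214]
    - [0,0,0.214]
    - [0,0,0.214]
    - [0,0,0.214]
    - [0,0,0.214]
    - [0,0,0.214]
    - [0,0,0]
    - [0,0,0]
  dr:
    - [0,0,0]
    - [0,0,0]
    - [0,0,0]
    - [0,0,0]
    - [0,0,0]
    - [0,0,0]
    - [0,0,0]
    - [0,0,0]
  jaw: [0.5,0.5,0.5,0.5,0.5,0.5,0.5,0.5]

```text
time_s: 15.8
tool_pos: [0.6013, 0.185, 0.0519]
eef_rot: [0.656, 0.754, -0.0, -0.0]
contact_force: [0.0, 0.5, -2.0]
grip_width: 0.0615
grip_force: 66.1
```

>>> move_arm:
  travel:
    - [0,0,0.1]
    - [0,0,0.05]
    - [0,0,0]
    - [0,0,0]
  dr:
    - [0,0,0]
    - [0,0,0]
    - [0,0,0]
    - [0,0,0]
  jaw: [0.5,0.5,0.5,0.5]

```text
time_s: 16.13
tool_pos: [0.6019, 0.1851, 0.0494]
eef_rot: [0.656, 0.754, 0.0, 0.0]
contact_force: [-1.9, -1.5, 5.3]
grip_width: 0.0613
grip_force: 66.8
```

>>> move_arm:
  travel:
    - [0,0,0]
    - [0,0,0]
    - [0,0,0]
    - [0,0,0]
    - [0,0,0]
    - [0,0,-0.6]
    - [0,0,-0.9]
    - [0,0,-0.9]
    - [0,0,-0.9]
    - [0,0,-0.9]
    - [0,0,0]
    - [0,0,0]
  dr:
    - [0,0,0]
    - [0,0,0]
    - [0,0,0]
    - [0,0,0]
    - [0,0,0]
    - [0,0,0]
    - [0,0,0]
    - [0,0,0]
    - [0,0,0]
    - [0,0,0]
    - [0,0,0]
    - [0,0,0]
  jaw: [0.9,0.9,0.9,0.9,0.9,0.9,0.9,0.9,0.9,0.9,0.9,0.9]

```text
time_s: 17.13
tool_pos: [0.6022, 0.1853, 0.1549]
eef_rot: [0.656, 0.755, 0.001, 0.001]
contact_force: [-0.9, -0.0, 0.5]
grip_width: 0.0764
grip_force: 0.0
```

```bash
python3 plan.py .627,-.0006,.16,-82.05,14 .627,-.0006,.09,-82.05,6
```

```text
at [0.6022 0.1853 0.1549] yaw 7.97 F [-0.9 -0.   0.5] w 0.0764 t 17.13
14 x [-0.446, 0.394, -0.014] [0.0, -0.0, 0.0179] 
6 x [0.0, -0.0, 0.467] [0.0, 0.0, 0.0]
```

>>> move_arm:
  travel:
    - [-0.446,0.394,-0.014]
    - [-0.446,0.394,-0.014]
    - [-0.446,0.394,-0.014]
    - [-0.446,0.394,-0.014]
    - [-0.446,0.394,-0.014]
    - [-0.446,0.394,-0.014]
    - [-0.446,0.394,-0.014]
  dr:
    - [0,0,0.0179]
    - [0,0,0.0179]
    - [0,0,0.0179]
    - [0,0,0.0179]
    - [0,0,0.0179]
    - [0,0,0.0179]
    - [0,0,0.0179]
  jaw: [0.6,0.6,0.6,0.6,0.6,0.6,0.6]

```text
time_s: 17.72
tool_pos: [0.6523, 0.0968, 0.1546]
eef_rot: [0.897, 0.443, -0.001, -0.0]
contact_force: [-0.4, -0.1, -0.2]
grip_width: 0.051
grip_force: 0.0
```

>>> move_arm:
  travel:
    - [-0.446,0.394,-0.014]
    - [-0.446,0.394,-0.014]
    - [-0.446,0.394,-0.014]
    - [-0.446,0.394,-0.014]
    - [-0.446,0.394,-0.014]
    - [-0.446,0.394,-0.014]
    - [-0.446,0.394,-0.014]
    - [0,0,0]
    - [0,0,0]
    - [0,0,0]
  dr:
    - [0,0,0.0179]
    - [0,0,0.0179]
    - [0,0,0.0179]
    - [0,0,0.0179]
    - [0,0,0.0179]
    - [0,0,0.0179]
    - [0,0,0.0179]
    - [0,0,0]
    - [0,0,0]
    - [0,0,0]
  jaw: [0.6,0.6,0.6,0.6,0.6,0.6,0.6,0.6,0.6,0.6]

```text
time_s: 18.55
tool_pos: [0.6263, 0.0002, 0.1578]
eef_rot: [0.998, 0.069, -0.0, -0.0]
contact_force: [-0.8, -0.1, 1.2]
grip_width: 0.0513
grip_force: 0.0
```

```bash
python3 plan.py .627,-.0006,.09,-82.05,6; python3 snap.py 6 wrist,0,0,640,480,0.7
```

```text
at [6.263e-01 2.000e-04 1.578e-01] yaw -82.04 F [-0.8 -0.1  1.2] w 0.0513 t 18.55
6 x [0.004, 0.006, 0.452] [-0.0, 0.0, 0.0]
```

View pics/6.png

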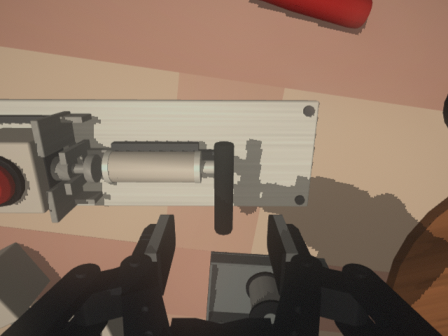

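The knob is hooked behind the fork at crop (88,165), and the bar at (224,188) lies between the fingers. Lowering and pinching.

>>> move_arm:
  travel:
    - [0.004,0.006,0.455]
    - [0.004,0.006,0.455]
    - [0.004,0.006,0.455]
    - [0.004,0.006,0.455]
    - [0.004,0.006,0.455]
    - [0.004,0.006,0.455]
    - [0,0,0]
    - [0,0,0]
    - [0,0,0]
    - [0,0,0]
    - [0,0,0]
    - [0,0,0]
  dr:
    - [0,0,0]
    - [0,0,0]
    - [0,0,0]
    - [0,0,0]
    - [0,0,0]
    - [0,0,0]
    - [0,0,0]
    - [0,0,0]
    - [0,0,0]
    - [0,0,0]
    - [0,0,0]
    - [0,0,0]
  jaw: [0.6,0.6,0.6,0.6,0.6,0.6,0.6,0,0,0,0,0]

```text
time_s: 19.6
tool_pos: [0.6273, -0.0017, 0.0911]
eef_rot: [0.998, 0.068, 0.001, 0.0]
contact_force: [-0.9, -0.7, 3.8]
grip_width: 0.0119
grip_force: 58.5
```

>>> move_arm:
  travel:
    - [0,0,0]
    - [0,0,0]
    - [0,0,0]
    - [0,0,0]
  dr:
    - [0,0,0]
    - [0,0,0]
    - [0,0,0]
    - [0,0,0]
  jaw: [0,0,0,0]

```text
time_s: 19.93
tool_pos: [0.6273, -0.0017, 0.0911]
eef_rot: [0.998, 0.068, 0.001, 0.0]
contact_force: [-1.0, -0.0, 6.1]
grip_width: 0.0123
grip_force: 58.9
```

>>> move_arm:
  travel:
    - [0,0.1,0]
    - [0,0.2,0]
    - [0,0.2,0]
    - [0,0.2,0]
    - [0,0.2,0]
    - [0,0.2,0]
    - [0,0.2,0]
    - [0,0.2,0]
    - [0,0.2,0]
    - [0,0.1,0]
    - [0,0,0]
    - [0,0,0]
  dr:
    - [0,0,0]
    - [0,0,0]
    - [0,0,0]
    - [0,0,0]
    - [0,0,0]
    - [0,0,0]
    - [0,0,0]
    - [0,0,0]
    - [0,0,0]
    - [0,0,0]
    - [0,0,0]
    - [0,0,0]
  jaw: [0,0,0,0,0,0,0,0,0,0,0,0]

```text
time_s: 20.93
tool_pos: [0.6331, -0.0442, 0.0909]
eef_rot: [0.998, 0.068, 0.0, -0.002]
contact_force: [-1.9, 6.7, 8.0]
grip_width: 0.0116
grip_force: 59.2
```

```bash
python3 plan.py .627,-.05,.09,-82,5; python3 snap.py 7 wrist,100,150,360,160,2.2; python3 -c "
import cv2;print(cv2.imread('pics/7.png').shape)"
```

```text
at [ 0.6331 -0.0442  0.0909] yaw -82.18 F [-1.9  6.7  8. ] w 0.0116 t 20.93
5 x [-0.055, 0.039, 0.007] [-0.0001, -0.0, -0.0001] 
(352, 792, 3)
```

View pics/7.png

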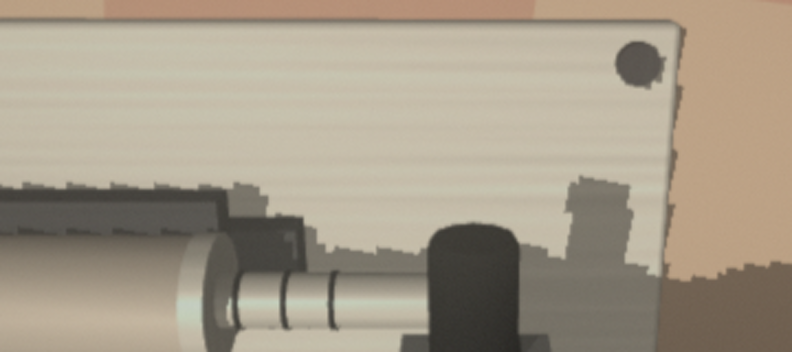

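Three bands (2, 4 and 6 N) are out at crop x = 334, 286 and 237, with the tube end near x≈217. That puts the reading at about 34 mm, which agrees with the 6.8 N force. 16 mm more is needed.

>>> move_arm:
  travel:
    - [0,0.08,0]
    - [0,0.08,0]
    - [0,0.08,0]
    - [0,0.08,0]
    - [0,0.08,0]
    - [0,0.08,0]
    - [0,0.08,0]
    - [0,0.06,0]
    - [0,0.03,0]
    - [0,0,0]
    - [0,0,0]
  dr:
    - [0,0,0]
    - [0,0,0]
    - [0,0,0]
    - [0,0,0]
    - [0,0,0]
    - [0,0,0]
    - [0,0,0]
    - [0,0,0]
    - [0,0,0]
    - [0,0,0]
    - [0,0,0]
  jaw: [0,0,0,0,0,0,0,0,0,0,0]

```text
time_s: 21.9
tool_pos: [0.6351, -0.0591, 0.0908]
eef_rot: [0.998, 0.069, -0.0, -0.002]
contact_force: [-2.3, 9.2, 10.4]
grip_width: 0.012
grip_force: 59.4
```

```bash
python3 plan.py .627,-.05,.09,-82,5; python3 snap.py 8 wrist,100,220,300,80,2.6
```

```text
at [ 0.6351 -0.0591  0.0908] yaw -82.13 F [-2.3  9.2 10.4] w 0.012 t 21.9
5 x [-0.055, -0.081, 0.006] [-0.0002, -0.0, -0.0001]
```

View pics/8.png

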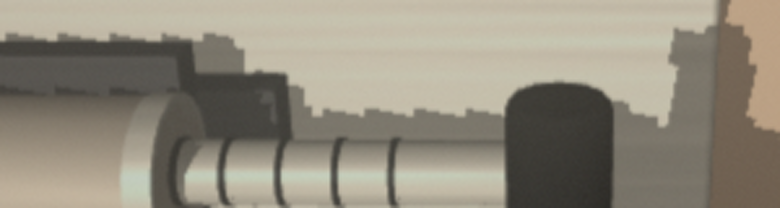

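```bash
cat > gauge.py <<'E'
from h import *
import sys
t=np.radians(7.95);R=np.array([[np.cos(t),-np.sin(t),0],[np.sin(t),np.cos(t),0],[0,0,1]]);J=np.array([.618,.0643,0])
def full(u,v,o): return (o[0]+u/o[2],o[1]+v/o[2])
def loc(W,p,z): return R.T@(plane(W,p,z)-J)
if __name__=="__main__":
    for n,o,bands,ends in (("w7",(100,150,2.2),(334,286,237),((232,300),(217,240))),("w8",(100,220,2.6),(393,337.5,280,223),((205,125),(178,93)))):
        W=pickle.load(open(f"pics/{n}.pkl","rb"))
        print(n,"bands",[round(loc(W,full(b,140 if n=='w8' else 273,o),.044)[1]*1e3,1) for b in bands])
        a=np.linspace(0,2*np.pi,73)
        for y in (-.052,-.055,-.058):
            c=np.c_[.014*np.cos(a),0*a+y,.038+.014*np.sin(a)]@R.T+J
            q=(proj(W,c)-o[:2])*o[2]; i=q[:,0].argmax(); k=q[:,1].argmin(); e=(proj(W,(R@[0,y,.044]+J))-o[:2])*o[2]
            print(y,"right",q[i].round(0),"top",q[k].round(0),"left",q[:,0].min().round(0),"rodtop",e.round(0))
E
python3 gauge.py
```

```text
w7 bands [np.float64(-80.0), np.float64(-70.1), np.float64(-60.0)]
-0.052 right [228. 292.] top [210. 233.] left 189.0 rodtop [[202. 311.]]
-0.055 right [241. 292.] top [224. 233.] left 204.0 rodtop [[217. 311.]]
-0.058 right [254. 292.] top [238. 233.] left 219.0 rodtop [[231. 311.]]
w8 bands [np.float64(-94.6), np.float64(-85.0), np.float64(-75.0), np.float64(-65.0)]
-0.052 right [194. 163.] top [167.  93.] left 136.0 rodtop [[155. 185.]]
-0.055 right [209. 163.] top [184.  93.] left 153.0 rodtop [[172. 185.]]
-0.058 right [224. 163.] top [200.  93.] left 171.0 rodtop [[189. 185.]]
```

The bands sit at crop x = 392, 337, 279 and 223 (2 to 8 N), and the 10 N band is at the tube mouth near x≈175. I'll check the pixel profile along the rod.

```bash
python3 - <<'E'
import pickle
for n,rows,c0,c1 in (("w8",(278,284,290,296),155,200),("w7",(280,286,292,298),180,226)):
    g=pickle.load(open(f"pics/{n}.pkl","rb"))["color"].astype(int).sum(2)//3
    print(n,"cols",c0,c1)
    for r in rows: print(r,*g[r,c0:c1])
E
```

```text
w8 cols 155 200
278 161 160 157 135 98 85 80 80 80 79 71 59 56 60 85 91 89 89 89 91 100 125 133 133 134 133 133 132 131 104 69 63 96 127 132 133 133 133 134 133 133 134 134 133 134
284 185 185 173 111 83 79 80 79 80 74 59 57 65 94 99 102 104 136 167 173 175 174 174 175 173 174 174 170 126 80 72 118 166 174 175 175 174 174 175 174 175 175 174 174 173
290 194 192 167 108 81 82 79 81 80 71 59 58 69 101 107 118 173 185 185 185 186 187 186 186 185 185 186 181 135 83 74 118 174 186 186 186 187 188 187 187 187 187 186 186 187
296 190 189 181 116 85 81 81 80 81 80 75 61 57 64 95 108 125 153 160 159 161 160 160 161 161 161 161 162 158 115 75 67 101 148 143 157 161 162 162 161 161 162 162 161 161
w7 cols 180 226
280 153 165 167 168 167 168 168 167 168 167 167 161 115 89 85 84 83 86 90 93 92 94 92 93 91 83 65 59 80 133 144 144 145 144 145 144 145 145 145 145 145 145 144 144 146 145
286 178 190 193 194 193 194 194 194 193 193 191 166 109 87 84 84 85 98 105 106 105 105 105 117 169 120 79 86 160 187 192 191 192 192 192 192 192 192 192 191 191 192 191 191 192 192
292 186 194 195 196 194 195 195 194 195 195 192 167 110 85 85 86 87 98 110 113 114 113 122 170 174 129 80 74 129 171 180 181 180 180 182 181 181 182 181 181 182 181 181 181 182 181
298 179 184 187 187 187 187 187 188 188 188 187 182 117 87 84 86 85 85 85 96 103 104 105 104 108 108 89 70 64 92 127 138 153 155 155 156 156 156 156 155 155 155 147 146 147 153
```

The 10 N band's outer edge is 3 px out of the tube mouth, so the reading is about 49.3 mm. I'll nudge 0.7 mm and hold.

>>> move_arm:
  travel:
    - [0,0.03,0]
    - [0,0,0]
    - [0,0,0]
    - [0,0,0]
    - [0,0,0]
    - [0,0,0]
    - [0,0,0]
    - [0,0,0]
    - [0,0,0]
    - [0,0,0]
    - [0,0,0]
    - [0,0,0]
  dr:
    - [0,0,0]
    - [0,0,0]
    - [0,0,0]
    - [0,0,0]
    - [0,0,0]
    - [0,0,0]
    - [0,0,0]
    - [0,0,0]
    - [0,0,0]
    - [0,0,0]
    - [0,0,0]
    - [0,0,0]
  jaw: [0,0,0,0,0,0,0,0,0,0,0,0]

```text
time_s: 22.95
tool_pos: [0.6352, -0.0597, 0.0908]
eef_rot: [0.998, 0.069, -0.0, -0.002]
contact_force: [-3.2, 8.9, 9.2]
grip_width: 0.0118
grip_force: 59.4
```

>>> move_arm:
  travel:
    - [0,0,0]
    - [0,0,0]
    - [0,0,0]
    - [0,0,0]
    - [0,0,0]
    - [0,0,0]
    - [0,0,0]
    - [0,0,0]
    - [0,0,0]
    - [0,0,0]
    - [0,0,0]
    - [0,0,0]
  dr:
    - [0,0,0]
    - [0,0,0]
    - [0,0,0]
    - [0,0,0]
    - [0,0,0]
    - [0,0,0]
    - [0,0,0]
    - [0,0,0]
    - [0,0,0]
    - [0,0,0]
    - [0,0,0]
    - [0,0,0]
  jaw: [0,0,0,0,0,0,0,0,0,0,0,0]

```text
time_s: 23.95
tool_pos: [0.6352, -0.0597, 0.0908]
eef_rot: [0.998, 0.069, -0.0, -0.002]
contact_force: [-3.1, 10.7, 9.9]
grip_width: 0.0118
grip_force: 59.4
```

>>> move_arm:
  travel:
    - [0,0,0]
    - [0,0,0]
    - [0,0,0]
    - [0,0,0]
    - [0,0,0]
    - [0,0,0]
    - [0,0,0]
    - [0,0,0]
    - [0,0,0]
    - [0,0,0]
    - [0,0,0]
    - [0,0,0]
  dr:
    - [0,0,0]
    - [0,0,0]
    - [0,0,0]
    - [0,0,0]
    - [0,0,0]
    - [0,0,0]
    - [0,0,0]
    - [0,0,0]
    - [0,0,0]
    - [0,0,0]
    - [0,0,0]
    - [0,0,0]
  jaw: [0,0,0,0,0,0,0,0,0,0,0,0]

```text
time_s: 24.95
tool_pos: [0.6352, -0.0596, 0.0908]
eef_rot: [0.998, 0.069, -0.0, -0.002]
contact_force: [-4.0, 9.1, 9.2]
grip_width: 0.0116
grip_force: 59.4
```

```bash
python3 plan.py .627,-.05,.09,-82,5; cat > prof.py <<'E'
import sys,pickle
from cell import viewer
n=sys.argv[1]; c0=int(sys.argv[2]); c1=int(sys.argv[3]); im=viewer.get_image("wrist"); pickle.dump(im,open(f"pics/{n}.pkl","wb"))
g=im["color"].astype(int).sum(2)//3
for r in (284,290): print(r,*g[r,c0:c1])
E
python3 prof.py w9 152 190
```

```text
at [ 0.6352 -0.0596  0.0908] yaw -82.12 F [-4.   9.1  9.2] w 0.0116 t 24.95
5 x [-0.055, -0.086, 0.006] [-0.0002, -0.0, -0.0001] 
284 185 186 186 182 143 99 82 84 81 80 79 66 59 56 58 66 93 99 112 160 173 175 175 174 174 175 174 175 175 174 170 125 78 73 119 164 174 174
290 194 195 195 190 130 91 83 81 80 80 79 66 58 58 57 70 105 139 177 185 184 185 186 186 186 184 186 187 186 186 181 133 82 73 117 175 186 187
```

The band is now half out of the tube (163–167 px), so the reading is about 50 mm, held for 3 s. Letting it back.

>>> move_arm:
  travel:
    - [0,-0.15,0]
    - [0,-0.24,0]
    - [0,-0.24,0]
    - [0,-0.24,0]
    - [0,-0.24,0]
    - [0,-0.24,0]
    - [0,-0.24,0]
    - [0,-0.24,0]
    - [0,-0.24,0]
    - [0,-0.24,0]
    - [0,-0.15,0]
    - [0,-0.02,0]
  dr:
    - [0,0,0]
    - [0,0,0]
    - [0,0,0]
    - [0,0,0]
    - [0,0,0]
    - [0,0,0]
    - [0,0,0]
    - [0,0,0]
    - [0,0,0]
    - [0,0,0]
    - [0,0,0]
    - [0,0,0]
  jaw: [0,0,0,0,0,0,0,0,0,0,0,0]

```text
time_s: 26.0
tool_pos: [0.6272, -0.0015, 0.0911]
eef_rot: [0.998, 0.068, 0.001, 0.0]
contact_force: [0.6, -0.0, 5.9]
grip_width: 0.0116
grip_force: 59.0
```

>>> move_arm:
  travel:
    - [0,0,0]
    - [0,0,0]
    - [0,0,0]
    - [0,0,0]
    - [0,0,0]
    - [0,0,0]
    - [0,0,-0.5]
    - [0,0,-0.9]
    - [0,0,-0.9]
    - [0,0,-0.6]
    - [0,0,0]
    - [0,0,0]
  dr:
    - [0,0,0]
    - [0,0,0]
    - [0,0,0]
    - [0,0,0]
    - [0,0,0]
    - [0,0,0]
    - [0,0,0]
    - [0,0,0]
    - [0,0,0]
    - [0,0,0]
    - [0,0,0]
    - [0,0,0]
  jaw: [0,0,0.5,0.5,0.5,0.5,0.5,0.5,0.5,0.5,0.5,0.5]

```text
time_s: 27.0
tool_pos: [0.6273, -0.0017, 0.1642]
eef_rot: [0.998, 0.068, 0.001, -0.0]
contact_force: [-0.4, -0.7, -0.3]
grip_width: 0.0425
grip_force: 0.0
```

```bash
python3 plan.py .602,.182,.155,7.95,14 .602,.182,.05,7.95,7; python3 - <<'E'
from cell import viewer
from h import *
from gauge import loc
W=viewer.get_image("wrist"); pickle.dump(W,open("pics/w10.pkl","wb")); cv2.imwrite("pics/w10.png",W["color"][:,:,::-1])
g=W["color"].astype(int).sum(2)//3
# bar: dark columns at a row across local x=0.025
q=proj(W,(lambda R,J:R@np.array([.025,-.0656,.095])+J)(*(__import__("gauge").R,__import__("gauge").J)))[0];print(q)
r=int(q[1]); print(*g[r,int(q[0])-40:int(q[0])+40:2])
E
```

```text
at [ 0.6273 -0.0017  0.1642] yaw -82.25 F [-0.4 -0.7 -0.3] w 0.0425 t 27.0
14 x [0.392, -0.439, 0.027] [0.0, -0.0, -0.0179] 
7 x [0.0, 0.0, 0.6] [0.0, 0.0, 0.0] 
[314.58401869 225.20544079]
142 156 156 156 151 85 73 68 68 69 67 68 67 68 59 60 61 62 62 61 60 60 60 59 60 59 59 61 106 113 113 112 119 160 161 178 177 116 114 113
```

The bar is back home (column 315 measured, 314.6 expected). Next, fetch box1 out of the nest and take it to the board.

>>> move_arm:
  travel:
    - [0.392,-0.439,0.027]
    - [0.392,-0.439,0.027]
    - [0.392,-0.439,0.027]
    - [0.392,-0.439,0.027]
    - [0.392,-0.439,0.027]
    - [0.392,-0.439,0.027]
    - [0.392,-0.439,0.027]
  dr:
    - [0,0,-0.0179]
    - [0,0,-0.0179]
    - [0,0,-0.0179]
    - [0,0,-0.0179]
    - [0,0,-0.0179]
    - [0,0,-0.0179]
    - [0,0,-0.0179]
  jaw: [0.8,1,1,1,1,1,1]

```text
time_s: 27.63
tool_pos: [0.652, 0.0963, 0.157]
eef_rot: [0.894, 0.448, -0.001, -0.0]
contact_force: [-1.1, -0.4, -0.6]
grip_width: 0.0854
grip_force: 0.0
```

>>> move_arm:
  travel:
    - [0.392,-0.439,0.027]
    - [0.392,-0.439,0.027]
    - [0.392,-0.439,0.027]
    - [0.392,-0.439,0.027]
    - [0.392,-0.439,0.027]
    - [0.392,-0.439,0.027]
    - [0.392,-0.439,0.027]
    - [0,0,0]
    - [0,0,0]
    - [0,0,0]
  dr:
    - [0,0,-0.0179]
    - [0,0,-0.0179]
    - [0,0,-0.0179]
    - [0,0,-0.0179]
    - [0,0,-0.0179]
    - [0,0,-0.0179]
    - [0,0,-0.0179]
    - [0,0,0]
    - [0,0,0]
    - [0,0,0]
  jaw: [1,1,1,1,1,1,1,1,1,1]

```text
time_s: 28.47
tool_pos: [0.6018, 0.1813, 0.1531]
eef_rot: [0.658, 0.753, -0.0, 0.0]
contact_force: [0.6, 0.7, -0.3]
grip_width: 0.0856
grip_force: 0.0
```

```bash
python3 plan.py .602,.1815,.048,7.95,7; python3 - <<'E'
from h import *
S=pickle.load(open("pics/s3.pkl","rb")); print("tape",plane(S,(206,288),.01))
from cell import viewer
W=viewer.get_image("wrist"); pickle.dump(W,open("pics/w11.pkl","wb"))
hsv=cv2.cvtColor(W["color"],cv2.COLOR_RGB2HSV); m=((hsv[...,0]<8)|(hsv[...,0]>172))&(hsv[...,1]>190)
n,l,st,ce=cv2.connectedComponentsWithStats(m.astype(np.uint8))
for i in range(1,n):
    if st[i,4]>150: print(st[i],ce[i].round(1),plane(W,ce[i],.074).round(4))
E
```

```text
at [0.6018 0.1813 0.1531] yaw 7.76 F [ 0.6  0.7 -0.3] w 0.0856 t 28.47
7 x [0.001, 0.002, 0.6] [-0.0, 0.0, -0.0001] 
tape [ 0.70893769 -0.2376969   0.01      ]
```

>>> move_arm:
  travel:
    - [0,0,0.6]
    - [0,0,0.6]
    - [0,0,0.6]
    - [0,0,0.6]
    - [0,0,0.6]
    - [0,0,0.6]
    - [0,0,0.6]
    - [0,0,0]
    - [0,0,0]
    - [0,0,0]
    - [0,0,0]
    - [0,0,0]
  dr:
    - [0,0,0]
    - [0,0,0]
    - [0,0,0]
    - [0,0,0]
    - [0,0,0]
    - [0,0,0]
    - [0,0,0]
    - [0,0,0]
    - [0,0,0]
    - [0,0,0]
    - [0,0,0]
    - [0,0,0]
  jaw: [1,1,1,1,1,1,1,1,0.5,0.5,0.5,0.5]

```text
time_s: 29.52
tool_pos: [0.6021, 0.182, 0.0494]
eef_rot: [0.657, 0.754, 0.001, 0.0]
contact_force: [0.6, -0.4, 2.6]
grip_width: 0.0614
grip_force: 66.3
```

>>> move_arm:
  travel:
    - [0,0,0]
    - [0,0,0]
    - [0,0,-0.4]
    - [0,0,-0.8]
    - [0,0,-1]
    - [0,0,-1]
    - [0,0,-1]
    - [0,0,-0.6]
    - [0,0,0]
  dr:
    - [0,0,0]
    - [0,0,0]
    - [0,0,0]
    - [0,0,0]
    - [0,0,0]
    - [0,0,0]
    - [0,0,0]
    - [0,0,0]
    - [0,0,0]
  jaw: [0.5,0.5,0.5,0.5,0.5,0.5,0.5,0.5,0.5]

```text
time_s: 30.27
tool_pos: [0.6031, 0.1824, 0.1724]
eef_rot: [0.656, 0.754, 0.002, 0.001]
contact_force: [-0.4, -1.2, -2.3]
grip_width: 0.061
grip_force: 66.0
```

```bash
python3 plan.py .617,-.335,.17,7.95,24 .617,-.335,.056,7.95,6
```

```text
at [0.6031 0.1824 0.1724] yaw 7.95 F [-0.4 -1.2 -2.3] w 0.061 t 30.27
24 x [-0.857, -0.096, 0.003] [0.0, -0.0, 0.0] 
6 x [0.0, 0.0, 0.76] [0.0, 0.0, 0.0]
```

>>> move_arm:
  travel:
    - [-0.857,-0.096,0]
    - [-0.857,-0.096,0]
    - [-0.857,-0.096,0]
    - [-0.857,-0.096,0]
    - [-0.857,-0.096,0]
    - [-0.857,-0.096,0]
    - [-0.857,-0.096,0]
    - [-0.857,-0.096,0]
    - [-0.857,-0.096,0]
    - [-0.857,-0.096,0]
    - [-0.857,-0.096,0]
    - [-0.857,-0.096,0]
  dr:
    - [0,0,0]
    - [0,0,0]
    - [0,0,0]
    - [0,0,0]
    - [0,0,0]
    - [0,0,0]
    - [0,0,0]
    - [0,0,0]
    - [0,0,0]
    - [0,0,0]
    - [0,0,0]
    - [0,0,0]
  jaw: [0.5,0.5,0.5,0.5,0.5,0.5,0.5,0.5,0.5,0.5,0.5,0.5]

```text
time_s: 31.27
tool_pos: [0.6078, -0.0772, 0.1675]
eef_rot: [0.656, 0.755, -0.0, -0.001]
contact_force: [0.4, 0.7, -2.2]
grip_width: 0.0612
grip_force: 66.0
```

>>> move_arm:
  travel:
    - [-0.857,-0.096,0]
    - [-0.857,-0.096,0]
    - [-0.857,-0.096,0]
    - [-0.857,-0.096,0]
    - [-0.857,-0.096,0]
    - [-0.857,-0.096,0]
    - [-0.857,-0.096,0]
    - [-0.857,-0.096,0]
    - [-0.857,-0.096,0]
    - [-0.857,-0.096,0]
    - [-0.857,-0.096,0]
    - [-0.857,-0.096,0]
  dr:
    - [0,0,0]
    - [0,0,0]
    - [0,0,0]
    - [0,0,0]
    - [0,0,0]
    - [0,0,0]
    - [0,0,0]
    - [0,0,0]
    - [0,0,0]
    - [0,0,0]
    - [0,0,0]
    - [0,0,0]
  jaw: [0.5,0.5,0.5,0.5,0.5,0.5,0.5,0.5,0.5,0.5,0.5,0.5]

```text
time_s: 32.27
tool_pos: [0.6151, -0.3356, 0.1672]
eef_rot: [0.656, 0.755, -0.0, -0.001]
contact_force: [-0.1, -0.6, -2.7]
grip_width: 0.0611
grip_force: 66.0
```

>>> move_arm:
  travel:
    - [0,0,0]
    - [0,0,0.75]
    - [0,0,0.75]
    - [0,0,0.75]
    - [0,0,0.75]
    - [0,0,0.75]
    - [0,0,0.6]
    - [0,0,0]
    - [0,0,0]
    - [0,0,0]
  dr:
    - [0,0,0]
    - [0,0,0]
    - [0,0,0]
    - [0,0,0]
    - [0,0,0]
    - [0,0,0]
    - [0,0,0]
    - [0,0,0]
    - [0,0,0]
    - [0,0,0]
  jaw: [0.5,0.5,0.5,0.5,0.5,0.5,0.5,0.5,0.5,0.5]

```text
time_s: 33.1
tool_pos: [0.6155, -0.3347, 0.0595]
eef_rot: [0.656, 0.755, -0.0, -0.0]
contact_force: [0.8, -0.3, -2.6]
grip_width: 0.0611
grip_force: 67.0
```

```bash
python3 plan.py .617,-.335,.056,7.95,2
```

```text
at [ 0.6155 -0.3347  0.0595] yaw 7.97 F [ 0.8 -0.3 -2.6] w 0.0611 t 33.1
2 x [-0.01, 0.029, 0.07] [-0.0, -0.0, 0.0]
```

>>> move_arm:
  travel:
    - [0,0,0.08]
    - [0,0,0.08]
    - [0,0,0]
    - [0,0,0]
    - [0,0,0]
  dr:
    - [0,0,0]
    - [0,0,0]
    - [0,0,0]
    - [0,0,0]
    - [0,0,0]
  jaw: [0.5,0.5,0.5,0.5,0.5]

```text
time_s: 33.52
tool_pos: [0.6157, -0.3351, 0.0558]
eef_rot: [0.656, 0.754, 0.0, 0.0]
contact_force: [-0.7, 0.4, -2.2]
grip_width: 0.0613
grip_force: 67.0
```

>>> move_arm:
  travel:
    - [0,0,0]
    - [0,0,0]
    - [0,0,0]
    - [0,0,0]
    - [0,0,0]
    - [0,0,-0.5]
    - [0,0,-0.9]
    - [0,0,-0.9]
    - [0,0,-0.9]
    - [0,0,-0.9]
    - [0,0,-0.9]
    - [0,0,-0.9]
  dr:
    - [0,0,0]
    - [0,0,0]
    - [0,0,0]
    - [0,0,0]
    - [0,0,0]
    - [0,0,0]
    - [0,0,0]
    - [0,0,0]
    - [0,0,0]
    - [0,0,0]
    - [0,0,0]
    - [0,0,0]
  jaw: [0.88,0.88,0.88,0.88,0.88,0.88,0.88,0.88,0.9,1,1,1]

```text
time_s: 34.52
tool_pos: [0.6155, -0.3352, 0.2055]
eef_rot: [0.656, 0.754, 0.0, 0.0]
contact_force: [0.5, -0.5, 0.0]
grip_width: 0.0851
grip_force: 0.0
```

```bash
python3 plan.py .45,.185,.25,-55,26; python3 - <<'E'
from cell import viewer
from h import *
for n in ("scene","side"):
    W=viewer.get_image(n); pickle.dump(W,open(f"pics/{n}12.pkl","wb"))
    hsv=cv2.cvtColor(W["color"],cv2.COLOR_RGB2HSV); m=((hsv[...,0]<8)|(hsv[...,0]>172))&(hsv[...,1]>170)&(hsv[...,2]>110)
    k,l,st,ce=cv2.connectedComponentsWithStats(m.astype(np.uint8))
    print(n,[(ce[i].round(1).tolist(),plane(W,ce[i],.069).round(3).tolist()) for i in range(1,k) if 60<st[i,4]<500])
E
```

```text
at [ 0.6155 -0.3352  0.2055] yaw 7.95 F [ 0.5 -0.5  0. ] w 0.0851 t 34.52
26 x [0.677, -0.567, -0.069] [0.0, 0.0, 0.0067] 
scene [([373.0, 185.8], [0.429, 0.12, 0.069]), ([416.8, 194.7], [0.448, 0.224, 0.069]), ([164.3, 231.4], [0.605, -0.344, 0.069]), ([285.7, 318.4], [0.798, -0.046, 0.069])]
side [([185.2, 215.0], [0.448, 0.224, 0.069]), ([391.5, 242.4], [0.738, -0.082, 0.069]), ([201.8, 250.4], [0.43, 0.12, 0.069]), ([440.2, 367.5], [0.622, -0.334, 0.069])]
```

```bash
python3 plan.py .43,.155,.27,-60,24
```

```text
at [ 0.6171 -0.3366  0.2087] yaw 7.94 F [-0.6  0.4  0.4] w 0.0854 t 34.62
24 x [0.652, -0.662, -0.106] [0.0001, 0.0, 0.0079]
```

>>> move_arm:
  travel:
    - [0.652,-0.662,-0.106]
    - [0.652,-0.662,-0.106]
    - [0.652,-0.662,-0.106]
    - [0.652,-0.662,-0.106]
    - [0.652,-0.662,-0.106]
    - [0.652,-0.662,-0.106]
    - [0.652,-0.662,-0.106]
    - [0.652,-0.662,-0.106]
    - [0.652,-0.662,-0.106]
    - [0.652,-0.662,-0.106]
    - [0.652,-0.662,-0.106]
    - [0.652,-0.662,-0.106]
  dr:
    - [0,0,0.0079]
    - [0,0,0.0079]
    - [0,0,0.0079]
    - [0,0,0.0079]
    - [0,0,0.0079]
    - [0,0,0.0079]
    - [0,0,0.0079]
    - [0,0,0.0079]
    - [0,0,0.0079]
    - [0,0,0.0079]
    - [0,0,0.0079]
    - [0,0,0.0079]
  jaw: [1,1,1,1,1,1,1,1,1,1,1,1]

```text
time_s: 35.62
tool_pos: [0.4465, -0.1172, 0.2354]
eef_rot: [0.85, 0.527, 0.0, -0.0]
contact_force: [0.5, 0.6, 0.5]
grip_width: 0.0853
grip_force: 0.0
```

>>> move_arm:
  travel:
    - [0.652,-0.662,-0.106]
    - [0.652,-0.662,-0.106]
    - [0.652,-0.662,-0.106]
    - [0.652,-0.662,-0.106]
    - [0.652,-0.662,-0.106]
    - [0.652,-0.662,-0.106]
    - [0.652,-0.662,-0.106]
    - [0.652,-0.662,-0.106]
    - [0.652,-0.662,-0.106]
    - [0.652,-0.662,-0.106]
    - [0.652,-0.662,-0.106]
    - [0.652,-0.662,-0.106]
  dr:
    - [0,0,0.0079]
    - [0,0,0.0079]
    - [0,0,0.0079]
    - [0,0,0.0079]
    - [0,0,0.0079]
    - [0,0,0.0079]
    - [0,0,0.0079]
    - [0,0,0.0079]
    - [0,0,0.0079]
    - [0,0,0.0079]
    - [0,0,0.0079]
    - [0,0,0.0079]
  jaw: [1,1,1,1,1,1,1,1,1,1,1,1]

```text
time_s: 36.62
tool_pos: [0.4297, 0.1573, 0.2673]
eef_rot: [0.967, 0.255, 0.0, -0.0]
contact_force: [0.0, -0.5, -0.1]
grip_width: 0.0854
grip_force: 0.0
```

>>> move_arm:
  travel:
    - [0,0,0]
    - [0,0,0]
    - [0,0,0]
  dr:
    - [0,0,0]
    - [0,0,0]
    - [0,0,0]
  jaw: [1,1,1]

```text
time_s: 36.87
tool_pos: [0.4298, 0.1555, 0.2668]
eef_rot: [0.967, 0.257, -0.0, 0.0]
contact_force: [-0.6, 0.0, -0.0]
grip_width: 0.0856
grip_force: 0.0
```

```bash
python3 plan.py .43,.155,.27,-60,4;  python3 snap.py 13 wrist,0,0,640,480,1.25; python3 - <<'E'
from h import *
W=pickle.load(open("pics/w13.pkl","rb"))
hsv=cv2.cvtColor(W["color"],cv2.COLOR_RGB2HSV); m=((hsv[...,0]<8)|(hsv[...,0]>172))&(hsv[...,1]>170)
k,l,st,ce=cv2.connectedComponentsWithStats(m.astype(np.uint8))
print([(st[i].tolist(),ce[i].round(1).tolist(),plane(W,ce[i],.074).round(4).tolist()) for i in range(1,k) if 200<st[i,4]])
E
```

```text
at [0.4298 0.1555 0.2668] yaw -60.27 F [-0.6  0.  -0. ] w 0.0856 t 36.87
4 x [-0.001, 0.006, -0.032] [0.0, 0.0, -0.0002] 
[([231, 120, 37, 41, 1125], [248.9, 140.5], [0.4508, 0.2259, 0.074]), ([336, 209, 35, 35, 861], [353.3, 226.7], [0.4316, 0.1223, 0.074])]
```

View pics/13.png

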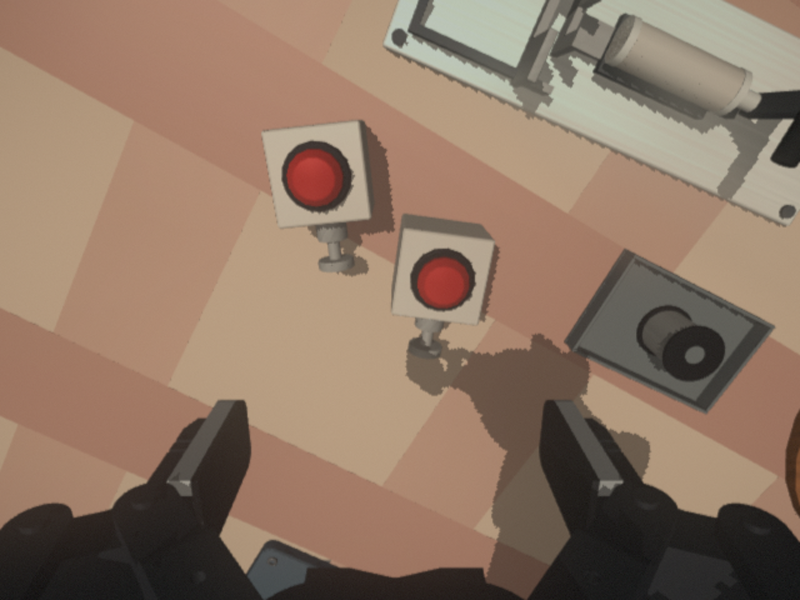

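Box2's lid corners are at crop (263,131), (361,121), (370,217) and (281,227), with its knob at (336,263). Box3's are at (402,228), (494,241), (480,323) and (393,311), with its knob at (425,347). The spool still stands in the tray and the nest is empty.

```bash
python3 - <<'E'
from h import *
W=pickle.load(open("pics/w13.pkl","rb")); 
Lb=[[-.031,.031,.058],[.031,.031,.058],[.031,-.031,.058],[-.031,-.031,.058],[0,0,.074],[0,-.0665,.030]]
for n,p,k,x0 in (("box2",[(263,131),(361,121),(370,217),(281,227)],(336,263),[.448,.224,-.95]),("box3",[(402,228),(494,241),(480,323),(393,311)],(425,347),[.431,.121,-1.2])):
    px=np.array(p+[(248.9*1.25,140.5*1.25) if n=="box2" else (353.3*1.25,226.7*1.25)]+[k])/1.25
    v,r=fit([(W,px,Lb)],0,x0); print(n,v.round(4),np.degrees(v[2]).round(1),r.round(1))
E
python3 plan.py .450,.2255,.14,-54,6
```

```text
box2 [ 0.4509  0.2241 -0.9592] -55.0 [-2.  -2.7 -0.1 -2.7  1.5  1.1 -2.8  0.2  2.3  1.1  0.2  0.7]
box3 [ 0.4322  0.1212 -1.1719] -67.1 [-0.4 -1.9  0.9 -3.4 -0.9  0.6 -2.   2.3  1.6  0.1  0.4  1. ]
at [0.4298 0.1552 0.2669] yaw -60.33 F [ 0.5 -0.7  0.2] w 0.0853 t 36.92
6 x [0.364, -0.324, 0.846] [-0.0, 0.0, -0.0029]
```

```bash
python3 plan.py .4503,.2245,.14,-55,6 .4503,.2245,.039,-55,7
```

```text
at [0.4298 0.1552 0.2669] yaw -60.33 F [ 0.5 -0.7  0.2] w 0.0853 t 36.92
6 x [0.36, -0.32, 0.846] [-0.0, 0.0, -0.0025] 
7 x [0.0, -0.0, 0.577] [0.0, 0.0, 0.0]
```

>>> move_arm:
  travel:
    - [0.36,-0.32,0.846]
    - [0.36,-0.32,0.846]
    - [0.36,-0.32,0.846]
    - [0.36,-0.32,0.846]
    - [0.36,-0.32,0.846]
    - [0.36,-0.32,0.846]
    - [0,0,0]
    - [0,0,0]
    - [0,0,0]
  dr:
    - [0,0,-0.0025]
    - [0,0,-0.0025]
    - [0,0,-0.0025]
    - [0,0,-0.0025]
    - [0,0,-0.0025]
    - [0,0,-0.0025]
    - [0,0,0]
    - [0,0,0]
    - [0,0,0]
  jaw: [1,1,1,1,1,1,1,1,1]

```text
time_s: 37.67
tool_pos: [0.4509, 0.224, 0.1409]
eef_rot: [0.954, 0.301, 0.0, 0.0]
contact_force: [-0.1, -0.5, -0.1]
grip_width: 0.0854
grip_force: 0.0
```

```bash
python3 plan.py .4503,.2245,.039,-55,7; python3 - <<'E'
from h import *
from cell import viewer
W=viewer.get_image("scene")
hsv=cv2.cvtColor(W["color"],cv2.COLOR_RGB2HSV); m=((hsv[...,0]<8)|(hsv[...,0]>172))&(hsv[...,1]>170)&(hsv[...,2]>110)
k,l,st,ce=cv2.connectedComponentsWithStats(m.astype(np.uint8))
print([(ce[i].round(1).tolist(),plane(W,ce[i],.069).round(3).tolist()) for i in range(1,k) if 40<st[i,4]<500])
E
```

```text
at [0.4509 0.224  0.1409] yaw -55.02 F [-0.1 -0.5 -0.1] w 0.0854 t 37.67
7 x [-0.001, -0.004, 0.582] [0.0, -0.0, -0.0] 
[([108.4, 12.5], [-0.22, -0.73, 0.069]), ([158.3, 23.0], [-0.179, -0.559, 0.069]), ([372.9, 183.9], [0.423, 0.12, 0.069]), ([416.8, 194.7], [0.448, 0.224, 0.069]), ([164.3, 231.4], [0.605, -0.344, 0.069]), ([285.8, 318.3], [0.798, -0.046, 0.069])]
```

>>> move_arm:
  travel:
    - [0,-0.004,0.577]
    - [0,-0.004,0.577]
    - [0,-0.004,0.577]
    - [0,-0.004,0.577]
    - [0,-0.004,0.577]
    - [0,-0.004,0.577]
    - [0,-0.004,0.577]
    - [0,0,0]
    - [0,0,0]
    - [0,0,0]
    - [0,0,0]
    - [0,0,0]
  dr:
    - [0,0,0]
    - [0,0,0]
    - [0,0,0]
    - [0,0,0]
    - [0,0,0]
    - [0,0,0]
    - [0,0,0]
    - [0,0,0]
    - [0,0,0]
    - [0,0,0]
    - [0,0,0]
    - [0,0,0]
  jaw: [1,1,1,1,1,1,1,1,0.5,0.5,0.5,0.5]

```text
time_s: 38.72
tool_pos: [0.4509, 0.2259, 0.0405]
eef_rot: [0.954, 0.301, 0.001, -0.0]
contact_force: [0.1, -1.8, 4.5]
grip_width: 0.0611
grip_force: 65.1
```

>>> move_arm:
  travel:
    - [0,0,0]
    - [0,0,0]
    - [0,0,-0.4]
    - [0,0,-1]
    - [0,0,-1]
    - [0,0,-1]
    - [0,0,-1]
    - [0,0,-1]
    - [0,0,-1]
    - [0,0,0]
    - [0,0,0]
  dr:
    - [0,0,0]
    - [0,0,0]
    - [0,0,0]
    - [0,0,0]
    - [0,0,0]
    - [0,0,0]
    - [0,0,0]
    - [0,0,0]
    - [0,0,0]
    - [0,0,0]
    - [0,0,0]
  jaw: [0.5,0.5,0.5,0.5,0.5,0.5,0.5,0.5,0.5,0.5,0.5]

```text
time_s: 39.63
tool_pos: [0.4504, 0.2263, 0.2008]
eef_rot: [0.953, 0.302, 0.002, -0.001]
contact_force: [0.8, -0.1, -3.4]
grip_width: 0.0611
grip_force: 66.5
```

```bash
python3 plan.py .6017,.184,.20,7.95,11 .6017,.184,.060,7.95,10
```

```text
at [0.4504 0.2263 0.2008] yaw -54.88 F [ 0.8 -0.1 -3.4] w 0.0611 t 39.63
11 x [0.112, 0.59, 0.003] [0.0, -0.0, -0.0159] 
10 x [0.0, 0.0, 0.56] [0.0, 0.0, 0.0]
```

>>> move_arm:
  travel:
    - [0.112,0.59,0.003]
    - [0.112,0.59,0.003]
    - [0.112,0.59,0.003]
    - [0.112,0.59,0.003]
    - [0.112,0.59,0.003]
    - [0.112,0.59,0.003]
    - [0.112,0.59,0.003]
    - [0.112,0.59,0.003]
    - [0.112,0.59,0.003]
    - [0.112,0.59,0.003]
    - [0.112,0.59,0.003]
  dr:
    - [0,0,-0.0159]
    - [0,0,-0.0159]
    - [0,0,-0.0159]
    - [0,0,-0.0159]
    - [0,0,-0.0159]
    - [0,0,-0.0159]
    - [0,0,-0.0159]
    - [0,0,-0.0159]
    - [0,0,-0.0159]
    - [0,0,-0.0159]
    - [0,0,-0.0159]
  jaw: [0.5,0.5,0.5,0.5,0.5,0.5,0.5,0.5,0.5,0.5,0.5]

```text
time_s: 40.55
tool_pos: [0.6013, 0.1832, 0.1969]
eef_rot: [0.654, 0.756, -0.001, -0.001]
contact_force: [0.7, 0.1, -2.3]
grip_width: 0.0613
grip_force: 66.1
```

>>> move_arm:
  travel:
    - [0,0,0.7]
    - [0,0,0.7]
    - [0,0,0]
    - [0,0,0]
    - [0,0,0]
    - [0,0,0]
  dr:
    - [0,0,0]
    - [0,0,0]
    - [0,0,0]
    - [0,0,0]
    - [0,0,0]
    - [0,0,0]
  jaw: [0.5,0.5,0.5,0.5,0.5,0.5]

```text
time_s: 41.05
tool_pos: [0.6017, 0.1841, 0.1639]
eef_rot: [0.656, 0.755, 0.0, 0.0]
contact_force: [0.7, -0.0, -1.2]
grip_width: 0.0614
grip_force: 66.1
```

```bash
python3 plan.py .6017,.1846,.085,7.95,6
```

```text
at [0.6017 0.1841 0.1639] yaw 8.07 F [ 0.7 -0.  -1.2] w 0.0614 t 41.05
6 x [0.004, 0.001, 0.526] [0.0, -0.0, 0.0001]
```

>>> move_arm:
  travel:
    - [0.004,0.001,0.526]
    - [0.004,0.001,0.526]
    - [0.004,0.001,0.526]
    - [0.004,0.001,0.526]
    - [0.004,0.001,0.526]
    - [0.004,0.001,0.526]
    - [0,0,0]
    - [0,0,0]
    - [0,0,0]
  dr:
    - [0,0,0]
    - [0,0,0]
    - [0,0,0]
    - [0,0,0]
    - [0,0,0]
    - [0,0,0]
    - [0,0,0]
    - [0,0,0]
    - [0,0,0]
  jaw: [0.5,0.5,0.5,0.5,0.5,0.5,0.5,0.5,0.5]

```text
time_s: 41.8
tool_pos: [0.6021, 0.1848, 0.0853]
eef_rot: [0.656, 0.755, 0.001, 0.0]
contact_force: [-0.1, 0.6, -1.5]
grip_width: 0.0612
grip_force: 66.2
```

```bash
python3 plan.py .6017,.1846,.053,7.95,6; cat > red.py <<'E'
from cell import viewer
from h import *
import sys
def edges(W):
    hsv=cv2.cvtColor(W["color"],cv2.COLOR_RGB2HSV); m=((hsv[...,0]<10)|(hsv[...,0]>170))&(hsv[...,1]>170)
    m[:,:200]=0; m[:,450:]=0; m[:300]=0
    ys,xs=np.nonzero(m); g=cv2.cvtColor(W["color"],cv2.COLOR_RGB2GRAY).astype(int)
    print("button top row",np.percentile(ys,1),"x",xs.min(),xs.max(),"n",len(ys)); c=g[240:330,230]; d=np.diff(c); print("lid edge rows",240+d.argmax(),240+d.argmin(),d.max(),d.min())
edges(pickle.load(open("pics/w4.pkl","rb"))); W=viewer.get_image("wrist"); pickle.dump(W,open(f"pics/{sys.argv[1]}.pkl","wb")); edges(W)
E
python3 red.py w14
```

```text
at [0.6021 0.1848 0.0853] yaw 8.07 F [-0.1  0.6 -1.5] w 0.0612 t 41.8
6 x [-0.001, -0.003, 0.216] [0.0, -0.0, 0.0001] 
button top row 366.0 x 258 372 n 8227
lid edge rows 298 256 15 -28
button top row 366.0 x 257 373 n 8347
lid edge rows 254 258 27 -37
```

Box2 sits in the hand exactly as box1 did (same button row). Lowering it.

>>> move_arm:
  travel:
    - [0,0,0.214]
    - [0,0,0.214]
    - [0,0,0.214]
    - [0,0,0.214]
    - [0,0,0.214]
    - [0,0,0.214]
    - [0,0,0.1]
    - [0,0,0.05]
    - [0,0,0]
    - [0,0,0]
  dr:
    - [0,0,0]
    - [0,0,0]
    - [0,0,0]
    - [0,0,0]
    - [0,0,0]
    - [0,0,0]
    - [0,0,0]
    - [0,0,0]
    - [0,0,0]
    - [0,0,0]
  jaw: [0.5,0.5,0.5,0.5,0.5,0.5,0.5,0.5,0.5,0.5]

```text
time_s: 42.68
tool_pos: [0.6011, 0.1845, 0.0486]
eef_rot: [0.656, 0.755, -0.0, -0.0]
contact_force: [-4.1, -0.3, 4.7]
grip_width: 0.0613
grip_force: 66.8
```

Down on the nest floor (z 0.0486). Release and go to the handle.

>>> move_arm:
  travel:
    - [0,0,0]
    - [0,0,0]
    - [0,0,0]
    - [0,0,0]
    - [0,0,0]
    - [0,0,-0.6]
    - [0,0,-0.9]
    - [0,0,-0.9]
    - [0,0,-0.9]
    - [0,0,-0.9]
    - [0,0,0]
    - [0,0,0]
  dr:
    - [0,0,0]
    - [0,0,0]
    - [0,0,0]
    - [0,0,0]
    - [0,0,0]
    - [0,0,0]
    - [0,0,0]
    - [0,0,0]
    - [0,0,0]
    - [0,0,0]
    - [0,0,0]
    - [0,0,0]
  jaw: [0.9,0.9,0.9,0.9,0.9,0.9,0.9,0.9,0.9,0.9,0.9,0.9]

```text
time_s: 43.68
tool_pos: [0.6022, 0.1849, 0.1546]
eef_rot: [0.656, 0.755, 0.001, 0.001]
contact_force: [0.4, 0.6, -0.3]
grip_width: 0.077
grip_force: 0.0
```

>>> move_arm:
  travel:
    - [-0.446,0.394,-0.014]
    - [-0.446,0.394,-0.014]
    - [-0.446,0.394,-0.014]
    - [-0.446,0.394,-0.014]
    - [-0.446,0.394,-0.014]
    - [-0.446,0.394,-0.014]
    - [-0.446,0.394,-0.014]
  dr:
    - [0,0,0.0179]
    - [0,0,0.0179]
    - [0,0,0.0179]
    - [0,0,0.0179]
    - [0,0,0.0179]
    - [0,0,0.0179]
    - [0,0,0.0179]
  jaw: [0.6,0.6,0.6,0.6,0.6,0.6,0.6]

```text
time_s: 44.27
tool_pos: [0.6523, 0.0963, 0.1542]
eef_rot: [0.896, 0.444, -0.001, -0.0]
contact_force: [0.2, -0.5, -0.5]
grip_width: 0.0511
grip_force: 0.0
```

>>> move_arm:
  travel:
    - [-0.446,0.394,-0.014]
    - [-0.446,0.394,-0.014]
    - [-0.446,0.394,-0.014]
    - [-0.446,0.394,-0.014]
    - [-0.446,0.394,-0.014]
    - [-0.446,0.394,-0.014]
    - [-0.446,0.394,-0.014]
    - [0,0,0]
    - [0,0,0]
    - [0,0,0]
  dr:
    - [0,0,0.0179]
    - [0,0,0.0179]
    - [0,0,0.0179]
    - [0,0,0.0179]
    - [0,0,0.0179]
    - [0,0,0.0179]
    - [0,0,0.0179]
    - [0,0,0]
    - [0,0,0]
    - [0,0,0]
  jaw: [0.6,0.6,0.6,0.6,0.6,0.6,0.6,0.6,0.6,0.6]

```text
time_s: 45.1
tool_pos: [0.6265, -0.0002, 0.1574]
eef_rot: [0.998, 0.07, -0.0, -0.0]
contact_force: [0.9, 0.4, -0.0]
grip_width: 0.051
grip_force: 0.0
```

```bash
python3 plan.py .627,-.0008,.0895,-82.05,6; python3 - <<'E'
from h import *
from cell import viewer
A=pickle.load(open("pics/w6.pkl","rb"))["color"]; W=viewer.get_image("wrist"); pickle.dump(W,open("pics/w15.pkl","wb")); B=W["color"]
d=cv2.absdiff(A,B).sum(2)
print("mean diff by region: plug",d[180:320,60:160].mean(),"box",d[180:300,0:60].mean(),"tube",d[200:270,160:330].mean())
E
```

```text
at [ 6.265e-01 -2.000e-04  1.574e-01] yaw -81.93 F [ 0.9  0.4 -0. ] w 0.051 t 45.1
6 x [0.003, 0.004, 0.453] [-0.0, 0.0, 0.0001] 
mean diff by region: plug 29.12542857142857 box 85.42791666666666 tube 7.707478991596639
```

```bash
python3 - <<'E'
from h import *
for n in ("w6","w15"):
    W=pickle.load(open(f"pics/{n}.pkl","rb")); I=W["color"]
    hsv=cv2.cvtColor(I,cv2.COLOR_RGB2HSV); m=((hsv[...,0]<10)|(hsv[...,0]>170))&(hsv[...,1]>170); m[:,60:]=0
    ys,xs=np.nonzero(m); print(n,"red",ys.min(),ys.max(),xs.max(),len(ys)); g=I.astype(int).sum(2)//3
    print(*g[245,0:170:3]); print(*g[200:320:4,90])
a,b=[cv2.cvtColor(pickle.load(open(f"pics/{n}.pkl","rb"))["color"],cv2.COLOR_RGB2GRAY) for n in("w6","w15")]
for (x,y,w,h) in ((10,190,45,110),(112,225,40,35)):
    r=cv2.matchTemplate(b[y-12:y+h+12,max(0,x-10):x+w+14],a[y:y+h,x:x+w],cv2.TM_CCOEFF_NORMED); print(cv2.minMaxLoc(r)[1],np.array(cv2.minMaxLoc(r)[3])-[min(x,10),12])
E
```

```text
w6 red 247 280 6 30
63 55 48 49 46 47 48 47 43 41 66 153 163 164 164 164 142 98 72 73 72 71 57 46 68 79 120 129 130 131 127 127 102 61 69 94 129 128 129 129 136 142 145 120 68 68 66 69 77 187 186 170 161 170 172 171 172
63 62 63 64 74 137 137 136 134 119 124 125 129 126 104 64 62 64 66 63 64 66 67 66 67 67 67 67 149 156Traceback (most recent call last):
  File "<stdin>", line 5, in <module>
    return umr_minimum(a, axis, None, out, keepdims, initial, where)
ValueError: zero-size array to reduction operation minimum which has no identity
```

```bash
python3 - <<'E'
from h import *
from cell import viewer
a,b=[pickle.load(open(f"pics/{n}.pkl","rb"))["color"][130:330,0:200] for n in("w6","w15")]
S=viewer.get_image("scene")["color"]; D=viewer.get_image("side")["color"]
top=np.hstack([cv2.resize(x,(400,300)) for x in (a,b)])
bot=np.hstack([cv2.resize(S[170:290,280:440],(400,300),interpolation=cv2.INTER_CUBIC),cv2.resize(D[165:285,190:350],(400,300),interpolation=cv2.INTER_CUBIC)])
cv2.imwrite("pics/14.png",np.vstack([top,bot])[:,:,::-1])
E
```

```text
(no output)
```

View pics/14.png

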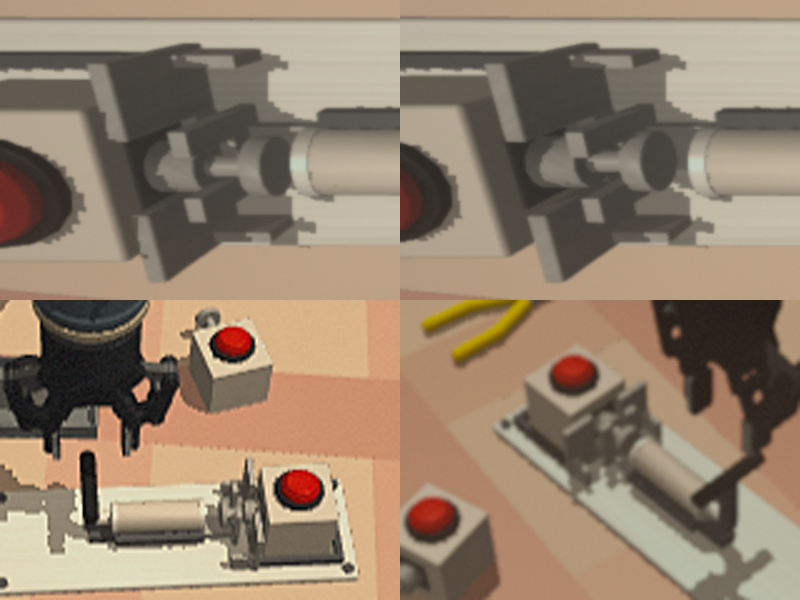

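The view shows box2 flat in the pocket, with its neck in the fork and the knob behind it (top right, knob at (655,160)). Lower, pinch and pull.

>>> move_arm:
  travel:
    - [0.003,0.006,0.455]
    - [0.003,0.006,0.455]
    - [0.003,0.006,0.455]
    - [0.003,0.006,0.455]
    - [0.003,0.006,0.455]
    - [0.003,0.006,0.455]
    - [0,0,0]
    - [0,0,0]
    - [0,0,0]
    - [0,0,0]
    - [0,0,0]
    - [0,0,0]
  dr:
    - [0,0,0]
    - [0,0,0]
    - [0,0,0]
    - [0,0,0]
    - [0,0,0]
    - [0,0,0]
    - [0,0,0]
    - [0,0,0]
    - [0,0,0]
    - [0,0,0]
    - [0,0,0]
    - [0,0,0]
  jaw: [0.6,0.6,0.6,0.6,0.6,0.6,0.6,0,0,0,0,0]

```text
time_s: 46.25
tool_pos: [0.6274, -0.0021, 0.0907]
eef_rot: [0.998, 0.068, 0.001, 0.0]
contact_force: [-0.4, 0.5, 4.4]
grip_width: 0.0122
grip_force: 58.5
```

>>> move_arm:
  travel:
    - [0,0,0]
    - [0,0,0]
    - [0,0,0]
    - [0,0,0]
  dr:
    - [0,0,0]
    - [0,0,0]
    - [0,0,0]
    - [0,0,0]
  jaw: [0,0,0,0]

```text
time_s: 46.58
tool_pos: [0.6274, -0.0021, 0.0906]
eef_rot: [0.998, 0.068, 0.001, -0.0]
contact_force: [-0.2, -0.3, 6.4]
grip_width: 0.0118
grip_force: 58.9
```

>>> move_arm:
  travel:
    - [0,0.1,0]
    - [0,0.2,0]
    - [0,0.2,0]
    - [0,0.2,0]
    - [0,0.2,0]
    - [0,0.2,0]
    - [0,0.2,0]
    - [0,0.2,0]
    - [0,0.2,0]
    - [0,0.1,0]
    - [0,0,0]
    - [0,0,0]
  dr:
    - [0,0,0]
    - [0,0,0]
    - [0,0,0]
    - [0,0,0]
    - [0,0,0]
    - [0,0,0]
    - [0,0,0]
    - [0,0,0]
    - [0,0,0]
    - [0,0,0]
    - [0,0,0]
    - [0,0,0]
  jaw: [0,0,0,0,0,0,0,0,0,0,0,0]

```text
time_s: 47.58
tool_pos: [0.6332, -0.0446, 0.0905]
eef_rot: [0.998, 0.069, 0.0, -0.002]
contact_force: [-2.6, 6.9, 8.8]
grip_width: 0.012
grip_force: 59.2
```

```bash
python3 prof.py w16 180 226; python3 plan.py .6,0,.09,-82,60
```

```text
284 183 185 185 186 185 186 186 186 185 182 158 106 86 84 83 83 93 98 101 101 101 102 100 112 151 105 69 80 154 169 172 172 170 170 170 171 170 170 169 170 171 171 170 171 170 170
290 196 196 196 197 196 196 195 196 196 192 149 100 85 84 85 86 100 107 109 109 109 121 176 188 183 110 70 89 173 189 189 189 189 189 189 190 190 189 189 189 189 189 189 190 189 189
at [ 0.6332 -0.0445  0.0905] yaw -82.07 F [-2.5  7.1  7.8] w 0.0117 t 47.63
60 x [-0.018, -0.032, 0.0] [-0.0, -0.0, -0.0]
```

>>> move_arm:
  travel:
    - [0,0.08,0]
    - [0,0.08,0]
    - [0,0.08,0]
    - [0,0.08,0]
    - [0,0.08,0]
    - [0,0.08,0]
    - [0,0.08,0]
    - [0,0.06,0]
    - [0,0.045,0]
    - [0,0,0]
    - [0,0,0]
    - [0,0,0]
  dr:
    - [0,0,0]
    - [0,0,0]
    - [0,0,0]
    - [0,0,0]
    - [0,0,0]
    - [0,0,0]
    - [0,0,0]
    - [0,0,0]
    - [0,0,0]
    - [0,0,0]
    - [0,0,0]
    - [0,0,0]
  jaw: [0,0,0,0,0,0,0,0,0,0,0,0]

```text
time_s: 48.63
tool_pos: [0.6353, -0.0598, 0.0904]
eef_rot: [0.998, 0.07, -0.0, -0.002]
contact_force: [-3.7, 9.6, 9.3]
grip_width: 0.012
grip_force: 59.4
```

```bash
python3 prof.py w17 152 190; python3 plan.py .6,0,.09,-82,60
```

```text
284 185 184 185 178 114 86 83 83 83 83 75 60 57 55 59 76 96 103 135 164 171 173 171 172 172 172 172 173 173 172 166 109 71 72 131 166 172 172
290 193 195 191 166 108 86 85 85 84 84 74 63 58 58 60 75 114 174 186 187 186 187 186 187 187 188 187 187 187 186 181 118 75 84 161 184 187 188
at [ 0.6353 -0.0597  0.0904] yaw -82.02 F [-3.8  9.8  9.5] w 0.0121 t 48.68
60 x [-0.018, -0.043, 0.0] [-0.0, 0.0, -0.0]
```

The profile matches the first pull: the band is half out, about 50 mm. Hold, then let back.

>>> move_arm:
  travel:
    - [0,0,0]
    - [0,0,0]
    - [0,0,0]
    - [0,0,0]
    - [0,0,0]
    - [0,0,0]
    - [0,0,0]
    - [0,0,0]
    - [0,0,0]
    - [0,0,0]
    - [0,0,0]
    - [0,0,0]
  dr:
    - [0,0,0]
    - [0,0,0]
    - [0,0,0]
    - [0,0,0]
    - [0,0,0]
    - [0,0,0]
    - [0,0,0]
    - [0,0,0]
    - [0,0,0]
    - [0,0,0]
    - [0,0,0]
    - [0,0,0]
  jaw: [0,0,0,0,0,0,0,0,0,0,0,0]

```text
time_s: 49.68
tool_pos: [0.6353, -0.0597, 0.0904]
eef_rot: [0.998, 0.07, -0.0, -0.002]
contact_force: [-3.3, 10.6, 9.4]
grip_width: 0.0122
grip_force: 59.4
```

>>> move_arm:
  travel:
    - [0,0,0]
    - [0,0,0]
    - [0,0,0]
    - [0,0,0]
    - [0,0,0]
    - [0,0,0]
    - [0,0,0]
    - [0,0,0]
    - [0,0,0]
    - [0,0,0]
    - [0,0,0]
    - [0,0,0]
  dr:
    - [0,0,0]
    - [0,0,0]
    - [0,0,0]
    - [0,0,0]
    - [0,0,0]
    - [0,0,0]
    - [0,0,0]
    - [0,0,0]
    - [0,0,0]
    - [0,0,0]
    - [0,0,0]
    - [0,0,0]
  jaw: [0,0,0,0,0,0,0,0,0,0,0,0]

```text
time_s: 50.68
tool_pos: [0.6353, -0.0597, 0.0903]
eef_rot: [0.998, 0.07, -0.0, -0.002]
contact_force: [-3.4, 9.7, 10.5]
grip_width: 0.0122
grip_force: 59.4
```

>>> move_arm:
  travel:
    - [0,0,0]
    - [0,0,0]
    - [0,0,0]
    - [0,0,0]
    - [0,0,0]
    - [0,0,0]
    - [0,0,0]
    - [0,0,0]
    - [0,0,0]
    - [0,0,0]
    - [0,0,0]
    - [0,0,0]
  dr:
    - [0,0,0]
    - [0,0,0]
    - [0,0,0]
    - [0,0,0]
    - [0,0,0]
    - [0,0,0]
    - [0,0,0]
    - [0,0,0]
    - [0,0,0]
    - [0,0,0]
    - [0,0,0]
    - [0,0,0]
  jaw: [0,0,0,0,0,0,0,0,0,0,0,0]

```text
time_s: 51.68
tool_pos: [0.6353, -0.0597, 0.0903]
eef_rot: [0.998, 0.07, -0.0, -0.002]
contact_force: [-2.8, 10.2, 9.8]
grip_width: 0.0118
grip_force: 59.4
```

```bash
python3 prof.py w18 152 190
```

```text
284 185 186 184 179 117 87 86 85 83 84 80 63 56 56 58 77 95 103 134 165 171 171 171 172 172 172 172 172 172 173 167 109 69 73 131 165 173 173
290 194 193 193 166 107 85 83 85 84 85 76 62 58 57 60 78 113 173 185 187 187 187 186 186 187 186 187 187 187 187 180 119 74 84 162 184 186 188
```

>>> move_arm:
  travel:
    - [0,-0.15,0]
    - [0,-0.24,0]
    - [0,-0.24,0]
    - [0,-0.24,0]
    - [0,-0.24,0]
    - [0,-0.24,0]
    - [0,-0.24,0]
    - [0,-0.24,0]
    - [0,-0.24,0]
    - [0,-0.24,0]
    - [0,-0.15,0]
    - [0,-0.005,0]
  dr:
    - [0,0,0]
    - [0,0,0]
    - [0,0,0]
    - [0,0,0]
    - [0,0,0]
    - [0,0,0]
    - [0,0,0]
    - [0,0,0]
    - [0,0,0]
    - [0,0,0]
    - [0,0,0]
    - [0,0,0]
  jaw: [0,0,0,0,0,0,0,0,0,0,0,0]

```text
time_s: 52.73
tool_pos: [0.6273, -0.0016, 0.0907]
eef_rot: [0.998, 0.069, 0.001, 0.0]
contact_force: [-1.2, -0.1, 6.3]
grip_width: 0.0121
grip_force: 59.0
```

>>> move_arm:
  travel:
    - [0,0,0]
    - [0,0,0]
    - [0,0,0]
    - [0,0,0]
    - [0,0,0]
    - [0,0,0]
    - [0,0,-0.5]
    - [0,0,-0.9]
    - [0,0,-0.9]
    - [0,0,-0.6]
    - [0,0,0]
    - [0,0,0]
  dr:
    - [0,0,0]
    - [0,0,0]
    - [0,0,0]
    - [0,0,0]
    - [0,0,0]
    - [0,0,0]
    - [0,0,0]
    - [0,0,0]
    - [0,0,0]
    - [0,0,0]
    - [0,0,0]
    - [0,0,0]
  jaw: [0,0,0.5,0.5,0.5,0.5,0.5,0.5,0.5,0.5,0.5,0.5]

```text
time_s: 53.73
tool_pos: [0.6274, -0.0021, 0.1638]
eef_rot: [0.998, 0.069, 0.001, -0.0]
contact_force: [-0.9, -0.1, -0.6]
grip_width: 0.0427
grip_force: 0.0
```

>>> move_arm:
  travel:
    - [0.392,-0.439,0.027]
    - [0.392,-0.439,0.027]
    - [0.392,-0.439,0.027]
    - [0.392,-0.439,0.027]
    - [0.392,-0.439,0.027]
    - [0.392,-0.439,0.027]
    - [0.392,-0.439,0.027]
  dr:
    - [0,0,-0.0179]
    - [0,0,-0.0179]
    - [0,0,-0.0179]
    - [0,0,-0.0179]
    - [0,0,-0.0179]
    - [0,0,-0.0179]
    - [0,0,-0.0179]
  jaw: [0.8,1,1,1,1,1,1]

```text
time_s: 54.32
tool_pos: [0.6519, 0.0959, 0.1567]
eef_rot: [0.894, 0.448, -0.001, -0.0]
contact_force: [0.6, -1.2, 1.4]
grip_width: 0.0856
grip_force: 0.0
```

>>> move_arm:
  travel:
    - [0.392,-0.439,0.027]
    - [0.392,-0.439,0.027]
    - [0.392,-0.439,0.027]
    - [0.392,-0.439,0.027]
    - [0.392,-0.439,0.027]
    - [0.392,-0.439,0.027]
    - [0.392,-0.439,0.027]
    - [0,0,0]
    - [0,0,0]
    - [0,0,0]
  dr:
    - [0,0,-0.0179]
    - [0,0,-0.0179]
    - [0,0,-0.0179]
    - [0,0,-0.0179]
    - [0,0,-0.0179]
    - [0,0,-0.0179]
    - [0,0,-0.0179]
    - [0,0,0]
    - [0,0,0]
    - [0,0,0]
  jaw: [1,1,1,1,1,1,1,1,1,1]

```text
time_s: 55.15
tool_pos: [0.6016, 0.1808, 0.1527]
eef_rot: [0.657, 0.754, -0.0, 0.0]
contact_force: [0.4, -0.3, -0.1]
grip_width: 0.0851
grip_force: 0.0
```

```bash
python3 plan.py .602,.1815,.048,7.95,7; cat > reds.py <<'E'
from h import *
from cell import viewer
for n in ("scene","side"):
    W=viewer.get_image(n); hsv=cv2.cvtColor(W["color"],cv2.COLOR_RGB2HSV); m=((hsv[...,0]<8)|(hsv[...,0]>172))&(hsv[...,1]>170)&(hsv[...,2]>110)
    k,l,st,ce=cv2.connectedComponentsWithStats(m.astype(np.uint8))
    print(n,[(st[i,4],ce[i].round(1).tolist(),plane(W,ce[i],.069).round(3).tolist()[:2]) for i in range(1,k) if 40<st[i,4]<500 and ce[i][1]>100])
E
python3 reds.py
```

```text
at [0.6016 0.1808 0.1527] yaw 7.86 F [ 0.4 -0.3 -0.1] w 0.0851 t 55.15
7 x [0.004, 0.003, 0.599] [-0.0, 0.0, -0.0] 
scene [(np.int32(120), [373.0, 185.8], [0.429, 0.12]), (np.int32(151), [164.3, 231.4], [0.605, -0.344]), (np.int32(142), [397.6, 244.6], [0.596, 0.179]), (np.int32(481), [285.7, 318.4], [0.798, -0.046])]
side [(np.int32(124), [260.3, 193.4], [0.606, 0.186]), (np.int32(403), [391.6, 242.3], [0.738, -0.082]), (np.int32(162), [201.7, 250.3], [0.43, 0.12]), (np.int32(302), [440.3, 367.4], [0.622, -0.333])]
```

>>> move_arm:
  travel:
    - [0.004,0.003,0.599]
    - [0.004,0.003,0.599]
    - [0.004,0.003,0.599]
    - [0.004,0.003,0.599]
    - [0.004,0.003,0.599]
    - [0.004,0.003,0.599]
    - [0.004,0.003,0.599]
    - [0,0,0]
    - [0,0,0]
    - [0,0,0]
    - [0,0,0]
    - [0,0,0]
  dr:
    - [0,0,0]
    - [0,0,0]
    - [0,0,0]
    - [0,0,0]
    - [0,0,0]
    - [0,0,0]
    - [0,0,0]
    - [0,0,0]
    - [0,0,0]
    - [0,0,0]
    - [0,0,0]
    - [0,0,0]
  jaw: [1,1,1,1,1,1,1,1,0.5,0.5,0.5,0.5]

```text
time_s: 56.25
tool_pos: [0.6023, 0.1823, 0.0492]
eef_rot: [0.656, 0.755, 0.001, 0.0]
contact_force: [-0.9, -0.9, 2.4]
grip_width: 0.0613
grip_force: 66.2
```

>>> move_arm:
  travel:
    - [0,0,0]
    - [0,0,0]
    - [0,0,-0.4]
    - [0,0,-0.8]
    - [0,0,-1]
    - [0,0,-1]
    - [0,0,-1]
    - [0,0,-0.6]
    - [0,0,0]
  dr:
    - [0,0,0]
    - [0,0,0]
    - [0,0,0]
    - [0,0,0]
    - [0,0,0]
    - [0,0,0]
    - [0,0,0]
    - [0,0,0]
    - [0,0,0]
  jaw: [0.5,0.5,0.5,0.5,0.5,0.5,0.5,0.5,0.5]

```text
time_s: 57.0
tool_pos: [0.6032, 0.1827, 0.1723]
eef_rot: [0.656, 0.755, 0.003, 0.001]
contact_force: [-0.0, -0.3, -1.7]
grip_width: 0.0615
grip_force: 66.0
```

```bash
python3 plan.py .521,-.348,.17,7.95,24 .521,-.348,.056,7.95,6
```

```text
at [0.6032 0.1827 0.1723] yaw 8.07 F [-0.  -0.3 -1.7] w 0.0615 t 57.0
24 x [-0.857, -0.259, 0.002] [0.0, -0.0, 0.0] 
6 x [0.0, 0.0, 0.76] [0.0, 0.0, 0.0]
```

>>> move_arm:
  travel:
    - [-0.857,-0.259,0]
    - [-0.857,-0.259,0]
    - [-0.857,-0.259,0]
    - [-0.857,-0.259,0]
    - [-0.857,-0.259,0]
    - [-0.857,-0.259,0]
    - [-0.857,-0.259,0]
    - [-0.857,-0.259,0]
    - [-0.857,-0.259,0]
    - [-0.857,-0.259,0]
    - [-0.857,-0.259,0]
    - [-0.857,-0.259,0]
  dr:
    - [0,0,0]
    - [0,0,0]
    - [0,0,0]
    - [0,0,0]
    - [0,0,0]
    - [0,0,0]
    - [0,0,0]
    - [0,0,0]
    - [0,0,0]
    - [0,0,0]
    - [0,0,0]
    - [0,0,0]
  jaw: [0.5,0.5,0.5,0.5,0.5,0.5,0.5,0.5,0.5,0.5,0.5,0.5]

```text
time_s: 58.0
tool_pos: [0.5599, -0.0838, 0.1674]
eef_rot: [0.656, 0.755, -0.0, -0.001]
contact_force: [0.2, 0.0, -2.4]
grip_width: 0.0615
grip_force: 66.0
```

>>> move_arm:
  travel:
    - [-0.857,-0.259,0]
    - [-0.857,-0.259,0]
    - [-0.857,-0.259,0]
    - [-0.857,-0.259,0]
    - [-0.857,-0.259,0]
    - [-0.857,-0.259,0]
    - [-0.857,-0.259,0]
    - [-0.857,-0.259,0]
    - [-0.857,-0.259,0]
    - [-0.857,-0.259,0]
    - [-0.857,-0.259,0]
    - [-0.857,-0.259,0]
  dr:
    - [0,0,0]
    - [0,0,0]
    - [0,0,0]
    - [0,0,0]
    - [0,0,0]
    - [0,0,0]
    - [0,0,0]
    - [0,0,0]
    - [0,0,0]
    - [0,0,0]
    - [0,0,0]
    - [0,0,0]
  jaw: [0.5,0.5,0.5,0.5,0.5,0.5,0.5,0.5,0.5,0.5,0.5,0.5]

```text
time_s: 59.0
tool_pos: [0.5192, -0.3491, 0.1672]
eef_rot: [0.656, 0.755, -0.0, -0.001]
contact_force: [1.1, 0.2, -1.7]
grip_width: 0.0612
grip_force: 66.0
```

>>> move_arm:
  travel:
    - [0,0,0]
    - [0,0,0]
    - [0,0,0]
    - [0,0,0]
  dr:
    - [0,0,0]
    - [0,0,0]
    - [0,0,0]
    - [0,0,0]
  jaw: [0.5,0.5,0.5,0.5]

```text
time_s: 59.33
tool_pos: [0.5202, -0.3471, 0.1677]
eef_rot: [0.655, 0.756, 0.0, -0.001]
contact_force: [0.6, 0.3, -2.7]
grip_width: 0.0614
grip_force: 66.0
```

```bash
python3 plan.py .521,-.348,.0555,7.95,6; python3 reds.py
```

```text
at [ 0.5202 -0.3471  0.1677] yaw 8.16 F [ 0.6  0.3 -2.7] w 0.0614 t 59.33
6 x [-0.007, 0.004, 0.748] [-0.0, -0.0, 0.0001] 
scene [(np.int32(117), [373.0, 185.7], [0.429, 0.12]), (np.int32(149), [164.3, 231.4], [0.605, -0.344]), (np.int32(475), [285.7, 318.4], [0.798, -0.046])]
side [(np.int32(176), [201.9, 250.7], [0.429, 0.119]), (np.int32(273), [441.4, 366.8], [0.624, -0.334]), (np.int32(66), [415.2, 376.0], [0.579, -0.321])]
```

>>> move_arm:
  travel:
    - [0,0,0.75]
    - [0,0,0.75]
    - [0,0,0.75]
    - [0,0,0.75]
    - [0,0,0.75]
    - [0,0,0.6]
    - [0,0,0.1]
    - [0,0,0.05]
    - [0,0,0]
    - [0,0,0]
    - [0,0,0]
  dr:
    - [0,0,0]
    - [0,0,0]
    - [0,0,0]
    - [0,0,0]
    - [0,0,0]
    - [0,0,0]
    - [0,0,0]
    - [0,0,0]
    - [0,0,0]
    - [0,0,0]
    - [0,0,0]
  jaw: [0.5,0.5,0.5,0.5,0.5,0.5,0.5,0.5,0.5,0.5,0.5]

```text
time_s: 60.35
tool_pos: [0.5204, -0.3487, 0.0565]
eef_rot: [0.655, 0.755, 0.0, 0.001]
contact_force: [0.2, -0.1, -2.2]
grip_width: 0.0615
grip_force: 66.2
```

>>> move_arm:
  travel:
    - [0,0,0.04]
    - [0,0,0]
    - [0,0,0]
    - [0,0,0]
    - [0,0,0]
    - [0,0,0]
    - [0,0,0]
    - [0,0,0]
    - [0,0,-0.4]
    - [0,0,-0.9]
    - [0,0,-0.9]
    - [0,0,-0.9]
  dr:
    - [0,0,0]
    - [0,0,0]
    - [0,0,0]
    - [0,0,0]
    - [0,0,0]
    - [0,0,0]
    - [0,0,0]
    - [0,0,0]
    - [0,0,0]
    - [0,0,0]
    - [0,0,0]
    - [0,0,0]
  jaw: [0.5,0.5,0.86,0.86,0.86,0.86,0.86,0.86,0.86,0.86,0.86,0.86]

```text
time_s: 61.35
tool_pos: [0.5197, -0.3486, 0.1336]
eef_rot: [0.656, 0.755, -0.0, -0.0]
contact_force: [0.0, -0.8, 0.2]
grip_width: 0.0736
grip_force: 0.0
```

>>> move_arm:
  travel:
    - [0,0,-0.9]
    - [0,0,-0.9]
    - [0,0,-0.9]
    - [0,0,-0.9]
    - [0,0,0]
    - [0,0,0]
  dr:
    - [0,0,0]
    - [0,0,0]
    - [0,0,0]
    - [0,0,0]
    - [0,0,0]
    - [0,0,0]
  jaw: [0.86,0.9,1,1,1,1]

```text
time_s: 61.85
tool_pos: [0.5204, -0.3489, 0.2241]
eef_rot: [0.656, 0.755, 0.0, 0.002]
contact_force: [0.7, 0.4, -0.3]
grip_width: 0.0852
grip_force: 0.0
```

```bash
python3 plan.py .4322,.1213,.22,-67.1,22 .4322,.1213,.14,-67.1,4; python3 reds.py
```

```text
at [ 0.5204 -0.3489  0.2241] yaw 8.07 F [ 0.7  0.4 -0.3] w 0.0852 t 61.85
22 x [0.733, -0.581, 0.006] [0.0, -0.0, 0.0095] 
4 x [0.0, -0.0, 0.8] [0.0, 0.0, 0.0] 
scene [(np.int32(116), [373.0, 185.7], [0.429, 0.12]), (np.int32(129), [168.5, 197.9], [0.508, -0.358]), (np.int32(149), [164.3, 231.4], [0.605, -0.344]), (np.int32(472), [285.9, 318.4], [0.798, -0.046])]
side [(np.int32(323), [387.9, 239.0], [0.738, -0.071]), (np.int32(174), [201.8, 250.7], [0.429, 0.119]), (np.int32(324), [440.3, 367.7], [0.622, -0.334]), (np.int32(373), [401.9, 407.7], [0.525, -0.348])]
```

```bash
python3 plan.py .53,-.11,.22,-30,12 .4322,.1213,.22,-67.1,12 | cut -c1-200; python3 - <<'E'
import numpy as np
# check arc radius leg 2/1
for p0,y0,t,d,n in (((.5204,-.3489),8.07,None,None,12),):
    pass
E
```

```text
at [ 0.5196 -0.3482  0.2219] yaw 8.08 F [ 0.4  0.6 -0.7] w 0.0852 t 61.95
12 x [0.804, -0.097, 0.007] [-0.0, -0.0, 0.0088] 
12 x [0.292, -0.8, -0.0] [0.0, 0.0, 0.0086]
```

>>> move_arm:
  travel:
    - [0.804,-0.097,0.007]
    - [0.804,-0.097,0.007]
    - [0.804,-0.097,0.007]
    - [0.804,-0.097,0.007]
    - [0.804,-0.097,0.007]
    - [0.804,-0.097,0.007]
    - [0.804,-0.097,0.007]
    - [0.804,-0.097,0.007]
    - [0.804,-0.097,0.007]
    - [0.804,-0.097,0.007]
    - [0.804,-0.097,0.007]
    - [0.804,-0.097,0.007]
  dr:
    - [0,0,0.0088]
    - [0,0,0.0088]
    - [0,0,0.0088]
    - [0,0,0.0088]
    - [0,0,0.0088]
    - [0,0,0.0088]
    - [0,0,0.0088]
    - [0,0,0.0088]
    - [0,0,0.0088]
    - [0,0,0.0088]
    - [0,0,0.0088]
    - [0,0,0.0088]
  jaw: [1,1,1,1,1,1,1,1,1,1,1,1]

```text
time_s: 62.95
tool_pos: [0.5296, -0.109, 0.2191]
eef_rot: [0.866, 0.499, -0.001, -0.001]
contact_force: [-0.2, -0.6, -0.2]
grip_width: 0.0853
grip_force: 0.0
```

>>> move_arm:
  travel:
    - [0.292,-0.8,0]
    - [0.292,-0.8,0]
    - [0.292,-0.8,0]
    - [0.292,-0.8,0]
    - [0.292,-0.8,0]
    - [0.292,-0.8,0]
    - [0.292,-0.8,0]
    - [0.292,-0.8,0]
    - [0.292,-0.8,0]
    - [0.292,-0.8,0]
    - [0.292,-0.8,0]
    - [0.292,-0.8,0]
  dr:
    - [0,0,0.0086]
    - [0,0,0.0086]
    - [0,0,0.0086]
    - [0,0,0.0086]
    - [0,0,0.0086]
    - [0,0,0.0086]
    - [0,0,0.0086]
    - [0,0,0.0086]
    - [0,0,0.0086]
    - [0,0,0.0086]
    - [0,0,0.0086]
    - [0,0,0.0086]
  jaw: [1,1,1,1,1,1,1,1,1,1,1,1]

```text
time_s: 63.95
tool_pos: [0.4311, 0.1218, 0.2194]
eef_rot: [0.98, 0.197, -0.001, 0.0]
contact_force: [0.3, -0.0, -0.2]
grip_width: 0.0855
grip_force: 0.0
```

>>> move_arm:
  travel:
    - [0,0,0]
    - [0,0,0]
    - [0,0,0]
  dr:
    - [0,0,0]
    - [0,0,0]
    - [0,0,0]
  jaw: [1,1,1]

```text
time_s: 64.2
tool_pos: [0.4319, 0.1203, 0.2196]
eef_rot: [0.98, 0.199, -0.001, 0.0]
contact_force: [0.3, 0.1, 0.2]
grip_width: 0.0857
grip_force: 0.0
```

```bash
python3 plan.py .4322,.1213,.13,-67.1,5; python3 - <<'E'
from h import *
from cell import viewer
W=viewer.get_image("wrist"); pickle.dump(W,open("pics/w19.pkl","wb"))
hsv=cv2.cvtColor(W["color"],cv2.COLOR_RGB2HSV); m=((hsv[...,0]<10)|(hsv[...,0]>170))&(hsv[...,1]>170)
k,l,st,ce=cv2.connectedComponentsWithStats(m.astype(np.uint8))
print([(st[i].tolist(),ce[i].round(1).tolist(),plane(W,ce[i],.074).round(4).tolist()) for i in range(1,k) if 200<st[i,4]])
v=np.array([.4322,.1212]);
for y in (-67.1,-60,-74):
    t=np.radians(y);c,s=np.cos(t),np.sin(t);L=np.array([[-.031,.031,.058],[.031,.031,.058],[.031,-.031,.058],[-.031,-.031,.058],[0,0,.074]])
    print(y,proj(W,L@np.array([[c,-s,0],[s,c,0],[0,0,1]]).T+[*v,0]).round(0).tolist())
g=cv2.cvtColor(W["color"],cv2.COLOR_RGB2GRAY); e=cv2.createLineSegmentDetector().detect(g)[0].reshape(-1,4)
for a in e:
    if np.hypot(a[2]-a[0],a[3]-a[1])>35 and 200<a[0]<480 and 60<a[1]<380: print(a.round(0), round(np.degrees(np.arctan2(a[3]-a[1],a[2]-a[0])),1))
E
```

```text
at [0.4319 0.1203 0.2196] yaw -67.05 F [0.3 0.1 0.2] w 0.0857 t 64.2
5 x [0.006, -0.006, 0.717] [0.0, 0.0, 0.0] 
[([293, 204, 43, 41, 1150], [314.6, 225.7], [0.4319, 0.1216, 0.074])]
-67.1 [[271.0, 176.0], [360.0, 176.0], [357.0, 259.0], [274.0, 259.0], [315.0, 226.0]]
-60 [[266.0, 182.0], [354.0, 171.0], [362.0, 254.0], [279.0, 263.0], [315.0, 226.0]]
-74 [[276.0, 171.0], [365.0, 182.0], [352.0, 263.0], [269.0, 254.0], [315.0, 226.0]]
[202. 362. 175. 429.] 112.0
[355. 258. 360. 180.] -86.6
[278. 257. 348. 260.] 1.7
[357. 179. 274. 178.] -179.1
[444. 264. 488. 174.] -63.9
[430. 363. 435. 322.] -84.1
[458. 267. 572. 305.] 18.5
[443. 320. 479. 382.] 60.3
[274. 179. 275. 257.] 88.8
[282. 165. 352. 166.] 1.2
[200. 376. 297. 409.] 18.7
[272. 209.  94. 137.] -158.0
```

>>> move_arm:
  travel:
    - [0.004,-0.006,0.9]
    - [0.004,-0.006,0.9]
    - [0.004,-0.006,0.9]
    - [0.004,-0.006,0.9]
    - [0,0,0.7]
    - [0,0,0.7]
    - [0,0,0.7]
    - [0,0,0.7]
    - [0,0,0.7]
    - [0,0,0.12]
    - [0,0,0]
    - [0,0,0]
  dr:
    - [0,0,0.0004]
    - [0,0,0.0004]
    - [0,0,0.0004]
    - [0,0,0.0004]
    - [0,0,0]
    - [0,0,0]
    - [0,0,0]
    - [0,0,0]
    - [0,0,0]
    - [0,0,0]
    - [0,0,0]
    - [0,0,0]
  jaw: [1,1,1,1,1,1,1,1,1,1,1,1]

```text
time_s: 65.25
tool_pos: [0.4326, 0.1209, 0.04]
eef_rot: [0.981, 0.193, -0.0, 0.0]
contact_force: [0.1, -0.4, 0.7]
grip_width: 0.0855
grip_force: 0.0
```

```bash
python3 plan.py .4322,.1215,.039,-67.5,1
```

```text
at [0.4326 0.1209 0.04  ] yaw -67.75 F [ 0.1 -0.4  0.7] w 0.0855 t 65.25
1 x [-0.007, -0.031, 0.04] [0.0, 0.0, -0.0007]
```

>>> move_arm:
  travel:
    - [0,-0.02,0.02]
    - [0,0,0]
    - [0,0,0]
    - [0,0,0]
    - [0,0,0]
    - [0,0,0]
    - [0,0,0]
    - [0,0,0]
  dr:
    - [0,0,0]
    - [0,0,0]
    - [0,0,0]
    - [0,0,0]
    - [0,0,0]
    - [0,0,0]
    - [0,0,0]
    - [0,0,0]
  jaw: [1,0.5,0.5,0.5,0.5,0.5,0.5,0.5]

```text
time_s: 65.92
tool_pos: [0.4327, 0.1223, 0.0399]
eef_rot: [0.981, 0.194, 0.001, -0.0]
contact_force: [-0.5, -0.5, 9.2]
grip_width: 0.0615
grip_force: 64.0
```

>>> move_arm:
  travel:
    - [0,0,-0.4]
    - [0,0,-1]
    - [0,0,-1]
    - [0,0,-1]
    - [0,0,-1]
    - [0,0,-1]
    - [0,0,-1]
    - [0,0,0]
    - [0,0,0]
  dr:
    - [0,0,0]
    - [0,0,0]
    - [0,0,0]
    - [0,0,0]
    - [0,0,0]
    - [0,0,0]
    - [0,0,0]
    - [0,0,0]
    - [0,0,0]
  jaw: [0.5,0.5,0.5,0.5,0.5,0.5,0.5,0.5,0.5]

```text
time_s: 66.67
tool_pos: [0.4325, 0.1227, 0.2]
eef_rot: [0.981, 0.194, 0.001, -0.001]
contact_force: [0.7, 0.2, -3.2]
grip_width: 0.0613
grip_force: 67.0
```

```bash
python3 plan.py .6017,.1845,.20,7.95,12
```

```text
at [0.4325 0.1227 0.2   ] yaw -67.62 F [ 0.7  0.2 -3.2] w 0.0613 t 66.67
12 x [0.516, 0.388, 0.001] [0.0, -0.0, -0.0175]
```

>>> move_arm:
  travel:
    - [0.516,0.388,0]
    - [0.516,0.388,0]
    - [0.516,0.388,0]
    - [0.516,0.388,0]
    - [0.516,0.388,0]
    - [0.516,0.388,0]
    - [0.516,0.388,0]
    - [0.516,0.388,0]
    - [0.516,0.388,0]
    - [0.516,0.388,0]
    - [0.516,0.388,0]
    - [0.516,0.388,0]
  dr:
    - [0,0,-0.0175]
    - [0,0,-0.0175]
    - [0,0,-0.0175]
    - [0,0,-0.0175]
    - [0,0,-0.0175]
    - [0,0,-0.0175]
    - [0,0,-0.0175]
    - [0,0,-0.0175]
    - [0,0,-0.0175]
    - [0,0,-0.0175]
    - [0,0,-0.0175]
    - [0,0,-0.0175]
  jaw: [0.5,0.5,0.5,0.5,0.5,0.5,0.5,0.5,0.5,0.5,0.5,0.5]

```text
time_s: 67.67
tool_pos: [0.6011, 0.1838, 0.197]
eef_rot: [0.655, 0.756, -0.001, -0.001]
contact_force: [-0.3, -0.1, -2.5]
grip_width: 0.0616
grip_force: 66.7
```

>>> move_arm:
  travel:
    - [0,0,0.7]
    - [0,0,0.7]
    - [0,0,0]
    - [0,0,0]
    - [0,0,0]
    - [0,0,0]
  dr:
    - [0,0,0]
    - [0,0,0]
    - [0,0,0]
    - [0,0,0]
    - [0,0,0]
    - [0,0,0]
  jaw: [0.5,0.5,0.5,0.5,0.5,0.5]

```text
time_s: 68.17
tool_pos: [0.6017, 0.1837, 0.1647]
eef_rot: [0.657, 0.754, 0.0, 0.0]
contact_force: [-0.6, -0.3, -1.3]
grip_width: 0.0611
grip_force: 66.5
```

```bash
python3 plan.py .602,.1845,.085,7.95,6; python3 red.py w20
```

```text
at [0.6017 0.1837 0.1647] yaw 7.91 F [-0.6 -0.3 -1.3] w 0.0611 t 68.17
6 x [0.005, 0.003, 0.531] [0.0, -0.0, -0.0] 
button top row 366.0 x 258 372 n 8227
lid edge rows 298 256 15 -28
button top row 369.0 x 257 374 n 8270
lid edge rows 301 256 16 -37
```

>>> move_arm:
  travel:
    - [0.008,0.003,0.531]
    - [0.008,0.003,0.531]
    - [0.008,0.003,0.531]
    - [0.008,0.003,0.531]
    - [0.008,0.003,0.531]
    - [0.008,0.003,0.531]
    - [0,0,0]
    - [0,0,0]
    - [0,0,0]
  dr:
    - [0,0,0]
    - [0,0,0]
    - [0,0,0]
    - [0,0,0]
    - [0,0,0]
    - [0,0,0]
    - [0,0,0]
    - [0,0,0]
    - [0,0,0]
  jaw: [0.5,0.5,0.5,0.5,0.5,0.5,0.5,0.5,0.5]

```text
time_s: 68.97
tool_pos: [0.6023, 0.1851, 0.0855]
eef_rot: [0.657, 0.754, 0.001, 0.0]
contact_force: [-0.1, 0.2, -2.4]
grip_width: 0.0615
grip_force: 66.7
```

>>> move_arm:
  travel:
    - [0,0,0.2]
    - [0,0,0.2]
    - [0,0,0.2]
    - [0,0,0.2]
    - [0,0,0]
    - [0,0,0]
  dr:
    - [0,0,0]
    - [0,0,0]
    - [0,0,0]
    - [0,0,0]
    - [0,0,0]
    - [0,0,0]
  jaw: [0.5,0.5,0.5,0.5,0.5,0.5]

```text
time_s: 69.47
tool_pos: [0.6014, 0.1849, 0.0639]
eef_rot: [0.657, 0.754, -0.0, -0.0]
contact_force: [1.1, 0.7, -2.8]
grip_width: 0.0613
grip_force: 66.7
```

>>> move_arm:
  travel:
    - [0,0,0.2]
    - [0,0,0.2]
    - [0,0,0.12]
    - [0,0,0.07]
    - [0,0,0]
    - [0,0,0]
  dr:
    - [0,0,0]
    - [0,0,0]
    - [0,0,0]
    - [0,0,0]
    - [0,0,0]
    - [0,0,0]
  jaw: [0.5,0.5,0.5,0.5,0.5,0.5]

```text
time_s: 69.97
tool_pos: [0.6016, 0.185, 0.0495]
eef_rot: [0.657, 0.754, -0.0, -0.0]
contact_force: [0.7, -1.6, -3.2]
grip_width: 0.061
grip_force: 66.7
```

>>> move_arm:
  travel:
    - [0,0,0.05]
    - [0,0,0.02]
    - [0,0,0]
    - [0,0,0]
  dr:
    - [0,0,0]
    - [0,0,0]
    - [0,0,0]
    - [0,0,0]
  jaw: [0.5,0.5,0.5,0.5]

```text
time_s: 70.3
tool_pos: [0.6018, 0.185, 0.0481]
eef_rot: [0.657, 0.754, 0.0, 0.0]
contact_force: [0.4, -0.1, -0.7]
grip_width: 0.061
grip_force: 66.8
```

>>> move_arm:
  travel:
    - [0,0,0]
    - [0,0,0]
    - [0,0,0]
    - [0,0,0]
    - [0,0,0]
    - [0,0,-0.6]
    - [0,0,-0.9]
    - [0,0,-0.9]
    - [0,0,-0.9]
    - [0,0,-0.9]
    - [0,0,0]
    - [0,0,0]
  dr:
    - [0,0,0]
    - [0,0,0]
    - [0,0,0]
    - [0,0,0]
    - [0,0,0]
    - [0,0,0]
    - [0,0,0]
    - [0,0,0]
    - [0,0,0]
    - [0,0,0]
    - [0,0,0]
    - [0,0,0]
  jaw: [0.9,0.9,0.9,0.9,0.9,0.9,0.9,0.9,0.9,0.9,0.9,0.9]

```text
time_s: 71.3
tool_pos: [0.6023, 0.1853, 0.1543]
eef_rot: [0.657, 0.754, 0.001, 0.001]
contact_force: [-0.7, 0.7, -0.4]
grip_width: 0.0771
grip_force: 0.0
```

>>> move_arm:
  travel:
    - [-0.446,0.394,-0.014]
    - [-0.446,0.394,-0.014]
    - [-0.446,0.394,-0.014]
    - [-0.446,0.394,-0.014]
    - [-0.446,0.394,-0.014]
    - [-0.446,0.394,-0.014]
    - [-0.446,0.394,-0.014]
  dr:
    - [0,0,0.0179]
    - [0,0,0.0179]
    - [0,0,0.0179]
    - [0,0,0.0179]
    - [0,0,0.0179]
    - [0,0,0.0179]
    - [0,0,0.0179]
  jaw: [0.6,0.6,0.6,0.6,0.6,0.6,0.6]

```text
time_s: 71.88
tool_pos: [0.6523, 0.0966, 0.1538]
eef_rot: [0.897, 0.442, -0.001, -0.0]
contact_force: [-0.5, -0.1, -0.3]
grip_width: 0.0508
grip_force: 0.0
```

>>> move_arm:
  travel:
    - [-0.446,0.394,-0.014]
    - [-0.446,0.394,-0.014]
    - [-0.446,0.394,-0.014]
    - [-0.446,0.394,-0.014]
    - [-0.446,0.394,-0.014]
    - [-0.446,0.394,-0.014]
    - [-0.446,0.394,-0.014]
    - [0,0,0]
    - [0,0,0]
    - [0,0,0]
  dr:
    - [0,0,0.0179]
    - [0,0,0.0179]
    - [0,0,0.0179]
    - [0,0,0.0179]
    - [0,0,0.0179]
    - [0,0,0.0179]
    - [0,0,0.0179]
    - [0,0,0]
    - [0,0,0]
    - [0,0,0]
  jaw: [0.6,0.6,0.6,0.6,0.6,0.6,0.6,0.6,0.6,0.6]

```text
time_s: 72.72
tool_pos: [0.6262, 0.0001, 0.157]
eef_rot: [0.998, 0.069, -0.0, -0.0]
contact_force: [0.4, 1.1, 0.7]
grip_width: 0.0513
grip_force: 0.0
```

```bash
python3 plan.py .627,-.0008,.0895,-82.05,6; python3 reds.py; python3 - <<'E'
from h import *
from cell import viewer
W=viewer.get_image("wrist"); pickle.dump(W,open("pics/w21.pkl","wb"))
f=lambda n:cv2.cvtColor(pickle.load(open(f"pics/{n}.pkl","rb"))["color"],cv2.COLOR_RGB2GRAY)
b=f("w21")
for n in("w6","w15"):
    a=f(n)
    for nm,(x,y,w,h) in {"knob":(118,225,30,40),"boxedge":(40,190,28,20),"plate":(45,172,60,35),"tube":(145,215,60,50)}.items():
        r=cv2.matchTemplate(b[y-12:y+h+12,x-20:x+w+20],a[y:y+h,x:x+w],cv2.TM_CCOEFF_NORMED);_,s,_,p=cv2.minMaxLoc(r); print(n,nm,round(s,3),p[0]-20,p[1]-12)
E
```

```text
at [6.262e-01 1.000e-04 1.570e-01] yaw -82.07 F [0.4 1.1 0.7] w 0.0513 t 72.72
6 x [0.005, 0.007, 0.45] [-0.0, 0.0, -0.0] 
scene [(np.int32(130), [168.5, 197.9], [0.508, -0.358]), (np.int32(150), [164.3, 231.4], [0.605, -0.344]), (np.int32(156), [400.1, 244.2], [0.594, 0.185]), (np.int32(480), [285.8, 318.4], [0.798, -0.046])]
side [(np.int32(126), [258.7, 192.3], [0.605, 0.191]), (np.int32(400), [391.8, 242.3], [0.738, -0.082]), (np.int32(302), [440.3, 367.4], [0.622, -0.333]), (np.int32(350), [401.7, 407.3], [0.525, -0.348])]
w6 knob 0.715 -8 -3
w6 boxedge 0.925 -3 -10
w6 plate 0.988 0 1
w6 tube 0.981 0 1
w15 knob 0.989 1 1
w15 boxedge 0.999 1 1
w15 plate 0.997 1 1
w15 tube 0.991 1 0
```

Box3 is seated exactly as box2 was (0.99 match, 1 px shift). Pinch and pull.

>>> move_arm:
  travel:
    - [0.005,0.008,0.45]
    - [0.005,0.008,0.45]
    - [0.005,0.008,0.45]
    - [0.005,0.008,0.45]
    - [0.005,0.008,0.45]
    - [0.005,0.008,0.45]
    - [0,0,0]
    - [0,0,0]
    - [0,0,0]
    - [0,0,0]
    - [0,0,0]
    - [0,0,0]
  dr:
    - [0,0,0]
    - [0,0,0]
    - [0,0,0]
    - [0,0,0]
    - [0,0,0]
    - [0,0,0]
    - [0,0,0]
    - [0,0,0]
    - [0,0,0]
    - [0,0,0]
    - [0,0,0]
    - [0,0,0]
  jaw: [0.6,0.6,0.6,0.6,0.6,0.6,0.6,0,0,0,0,0]

```text
time_s: 73.87
tool_pos: [0.6274, -0.002, 0.0911]
eef_rot: [0.998, 0.067, 0.001, 0.0]
contact_force: [-1.3, 0.4, 4.9]
grip_width: 0.012
grip_force: 58.4
```

>>> move_arm:
  travel:
    - [0,0,0]
    - [0,0,0]
    - [0,0,0]
    - [0,0,0]
  dr:
    - [0,0,0]
    - [0,0,0]
    - [0,0,0]
    - [0,0,0]
  jaw: [0,0,0,0]

```text
time_s: 74.2
tool_pos: [0.6274, -0.002, 0.091]
eef_rot: [0.998, 0.067, 0.001, -0.0]
contact_force: [-0.6, 0.3, 6.6]
grip_width: 0.012
grip_force: 58.9
```

>>> move_arm:
  travel:
    - [0,0.1,0]
    - [0,0.2,0]
    - [0,0.2,0]
    - [0,0.2,0]
    - [0,0.2,0]
    - [0,0.2,0]
    - [0,0.2,0]
    - [0,0.2,0]
    - [0,0.2,0]
    - [0,0.1,0]
    - [0,0,0]
    - [0,0,0]
  dr:
    - [0,0,0]
    - [0,0,0]
    - [0,0,0]
    - [0,0,0]
    - [0,0,0]
    - [0,0,0]
    - [0,0,0]
    - [0,0,0]
    - [0,0,0]
    - [0,0,0]
    - [0,0,0]
    - [0,0,0]
  jaw: [0,0,0,0,0,0,0,0,0,0,0,0]

```text
time_s: 75.2
tool_pos: [0.6332, -0.0445, 0.0909]
eef_rot: [0.998, 0.068, 0.0, -0.002]
contact_force: [-1.6, 7.0, 9.1]
grip_width: 0.0119
grip_force: 59.2
```

```bash
python3 prof.py w22 180 226
```

```text
284 181 186 185 185 185 185 185 185 186 185 180 128 90 85 82 82 86 97 100 100 101 100 100 104 127 104 74 74 129 164 171 171 170 171 171 172 171 171 172 171 170 169 171 171 170 171
290 192 196 196 195 195 196 196 196 197 197 190 119 87 84 84 85 90 105 108 108 108 109 122 176 181 125 79 80 144 181 187 188 190 189 188 189 190 189 188 190 188 187 188 189 189 189
```

>>> move_arm:
  travel:
    - [0,0.08,0]
    - [0,0.08,0]
    - [0,0.08,0]
    - [0,0.08,0]
    - [0,0.08,0]
    - [0,0.08,0]
    - [0,0.08,0]
    - [0,0.06,0]
    - [0,0.045,0]
    - [0,0,0]
    - [0,0,0]
    - [0,0,0]
  dr:
    - [0,0,0]
    - [0,0,0]
    - [0,0,0]
    - [0,0,0]
    - [0,0,0]
    - [0,0,0]
    - [0,0,0]
    - [0,0,0]
    - [0,0,0]
    - [0,0,0]
    - [0,0,0]
    - [0,0,0]
  jaw: [0,0,0,0,0,0,0,0,0,0,0,0]

```text
time_s: 76.25
tool_pos: [0.6353, -0.0596, 0.0908]
eef_rot: [0.998, 0.068, -0.0, -0.002]
contact_force: [-3.2, 9.6, 8.9]
grip_width: 0.0118
grip_force: 59.4
```

```bash
python3 prof.py w23 152 190
```

```text
284 185 185 184 182 152 101 85 85 83 83 80 70 58 56 57 67 92 99 109 159 170 171 172 172 172 172 171 172 172 172 169 135 83 69 108 162 172 171
290 196 195 195 190 148 99 85 84 85 85 81 70 58 57 58 71 103 120 175 185 187 186 186 187 186 187 187 186 186 188 182 133 84 74 118 176 187 186
```

The profile is the same, so the reading is about 50 mm. Hold and let back.

>>> move_arm:
  travel:
    - [0,0,0]
    - [0,0,0]
    - [0,0,0]
    - [0,0,0]
    - [0,0,0]
    - [0,0,0]
    - [0,0,0]
    - [0,0,0]
    - [0,0,0]
    - [0,0,0]
    - [0,0,0]
    - [0,0,0]
  dr:
    - [0,0,0]
    - [0,0,0]
    - [0,0,0]
    - [0,0,0]
    - [0,0,0]
    - [0,0,0]
    - [0,0,0]
    - [0,0,0]
    - [0,0,0]
    - [0,0,0]
    - [0,0,0]
    - [0,0,0]
  jaw: [0,0,0,0,0,0,0,0,0,0,0,0]

```text
time_s: 77.3
tool_pos: [0.6353, -0.0596, 0.0908]
eef_rot: [0.998, 0.068, -0.0, -0.002]
contact_force: [-3.3, 9.7, 9.5]
grip_width: 0.0117
grip_force: 59.4
```

>>> move_arm:
  travel:
    - [0,0,0]
    - [0,0,0]
    - [0,0,0]
    - [0,0,0]
    - [0,0,0]
    - [0,0,0]
    - [0,0,0]
    - [0,0,0]
    - [0,0,0]
    - [0,0,0]
    - [0,0,0]
    - [0,0,0]
  dr:
    - [0,0,0]
    - [0,0,0]
    - [0,0,0]
    - [0,0,0]
    - [0,0,0]
    - [0,0,0]
    - [0,0,0]
    - [0,0,0]
    - [0,0,0]
    - [0,0,0]
    - [0,0,0]
    - [0,0,0]
  jaw: [0,0,0,0,0,0,0,0,0,0,0,0]

```text
time_s: 78.3
tool_pos: [0.6353, -0.0596, 0.0907]
eef_rot: [0.998, 0.068, -0.0, -0.002]
contact_force: [-1.7, 9.7, 8.5]
grip_width: 0.0121
grip_force: 59.4
```

>>> move_arm:
  travel:
    - [0,0,0]
    - [0,0,0]
    - [0,0,0]
    - [0,0,0]
    - [0,0,0]
    - [0,0,0]
    - [0,0,0]
    - [0,0,0]
    - [0,0,0]
    - [0,0,0]
    - [0,0,0]
    - [0,0,0]
  dr:
    - [0,0,0]
    - [0,0,0]
    - [0,0,0]
    - [0,0,0]
    - [0,0,0]
    - [0,0,0]
    - [0,0,0]
    - [0,0,0]
    - [0,0,0]
    - [0,0,0]
    - [0,0,0]
    - [0,0,0]
  jaw: [0,0,0,0,0,0,0,0,0,0,0,0]

```text
time_s: 79.3
tool_pos: [0.6353, -0.0596, 0.0907]
eef_rot: [0.998, 0.068, -0.0, -0.002]
contact_force: [-2.4, 9.2, 9.6]
grip_width: 0.0117
grip_force: 59.4
```

```bash
python3 prof.py w24 152 190
```

```text
284 184 184 185 182 159 106 85 83 83 82 82 71 61 57 56 66 93 100 104 138 166 171 172 172 172 172 173 172 171 172 169 135 84 69 109 161 172 172
290 194 194 194 191 147 101 85 84 86 84 82 71 60 59 58 68 101 118 175 186 186 187 186 187 188 187 187 187 187 187 183 135 83 75 117 175 187 188
```

>>> move_arm:
  travel:
    - [0,-0.15,0]
    - [0,-0.24,0]
    - [0,-0.24,0]
    - [0,-0.24,0]
    - [0,-0.24,0]
    - [0,-0.24,0]
    - [0,-0.24,0]
    - [0,-0.24,0]
    - [0,-0.24,0]
    - [0,-0.24,0]
    - [0,-0.15,0]
    - [0,-0.005,0]
  dr:
    - [0,0,0]
    - [0,0,0]
    - [0,0,0]
    - [0,0,0]
    - [0,0,0]
    - [0,0,0]
    - [0,0,0]
    - [0,0,0]
    - [0,0,0]
    - [0,0,0]
    - [0,0,0]
    - [0,0,0]
  jaw: [0,0,0,0,0,0,0,0,0,0,0,0]

```text
time_s: 80.35
tool_pos: [0.6274, -0.0017, 0.091]
eef_rot: [0.998, 0.068, 0.001, 0.0]
contact_force: [-1.0, 0.2, 5.6]
grip_width: 0.012
grip_force: 59.0
```

>>> move_arm:
  travel:
    - [0,0,0]
    - [0,0,0]
    - [0,0,0]
    - [0,0,0]
    - [0,0,0]
    - [0,0,0]
    - [0,0,-0.5]
    - [0,0,-0.9]
    - [0,0,-0.9]
    - [0,0,-0.6]
    - [0,0,0]
    - [0,0,0]
  dr:
    - [0,0,0]
    - [0,0,0]
    - [0,0,0]
    - [0,0,0]
    - [0,0,0]
    - [0,0,0]
    - [0,0,0]
    - [0,0,0]
    - [0,0,0]
    - [0,0,0]
    - [0,0,0]
    - [0,0,0]
  jaw: [0,0,0.5,0.5,0.5,0.5,0.5,0.5,0.5,0.5,0.5,0.5]

```text
time_s: 81.35
tool_pos: [0.6275, -0.0021, 0.1642]
eef_rot: [0.998, 0.067, 0.001, -0.0]
contact_force: [0.3, -1.0, 0.0]
grip_width: 0.0424
grip_force: 0.0
```

>>> move_arm:
  travel:
    - [0.392,-0.439,0.027]
    - [0.392,-0.439,0.027]
    - [0.392,-0.439,0.027]
    - [0.392,-0.439,0.027]
    - [0.392,-0.439,0.027]
    - [0.392,-0.439,0.027]
    - [0.392,-0.439,0.027]
  dr:
    - [0,0,-0.0179]
    - [0,0,-0.0179]
    - [0,0,-0.0179]
    - [0,0,-0.0179]
    - [0,0,-0.0179]
    - [0,0,-0.0179]
    - [0,0,-0.0179]
  jaw: [0.8,1,1,1,1,1,1]

```text
time_s: 81.93
tool_pos: [0.6522, 0.0958, 0.1571]
eef_rot: [0.894, 0.447, -0.001, -0.0]
contact_force: [-0.1, 0.7, 0.2]
grip_width: 0.0852
grip_force: 0.0
```

>>> move_arm:
  travel:
    - [0.392,-0.439,0.027]
    - [0.392,-0.439,0.027]
    - [0.392,-0.439,0.027]
    - [0.392,-0.439,0.027]
    - [0.392,-0.439,0.027]
    - [0.392,-0.439,0.027]
    - [0.392,-0.439,0.027]
    - [0,0,0]
    - [0,0,0]
    - [0,0,0]
  dr:
    - [0,0,-0.0179]
    - [0,0,-0.0179]
    - [0,0,-0.0179]
    - [0,0,-0.0179]
    - [0,0,-0.0179]
    - [0,0,-0.0179]
    - [0,0,-0.0179]
    - [0,0,0]
    - [0,0,0]
    - [0,0,0]
  jaw: [1,1,1,1,1,1,1,1,1,1]

```text
time_s: 82.77
tool_pos: [0.6021, 0.1809, 0.1531]
eef_rot: [0.658, 0.753, -0.0, 0.0]
contact_force: [0.3, 0.3, -0.3]
grip_width: 0.0855
grip_force: 0.0
```

```bash
python3 plan.py .602,.1815,.048,7.95,7; python3 reds.py
```

```text
at [0.6021 0.1809 0.1531] yaw 7.72 F [ 0.3  0.3 -0.3] w 0.0855 t 82.77
7 x [0.004, 0.0, 0.601] [-0.0, 0.0, -0.0001] 
scene [(np.int32(130), [168.5, 197.9], [0.508, -0.358]), (np.int32(152), [164.4, 231.4], [0.605, -0.344]), (np.int32(142), [397.5, 244.6], [0.596, 0.179]), (np.int32(483), [285.8, 318.4], [0.798, -0.046])]
side [(np.int32(123), [260.3, 193.4], [0.605, 0.186]), (np.int32(398), [391.7, 242.3], [0.738, -0.082]), (np.int32(298), [440.3, 367.3], [0.622, -0.333]), (np.int32(350), [401.7, 407.3], [0.525, -0.348])]
```

>>> move_arm:
  travel:
    - [0.004,0,0.6]
    - [0.004,0,0.6]
    - [0.004,0,0.6]
    - [0.004,0,0.6]
    - [0.004,0,0.6]
    - [0.004,0,0.6]
    - [0.004,0,0.6]
    - [0,0,0]
    - [0,0,0]
    - [0,0,0]
    - [0,0,0]
    - [0,0,0]
  dr:
    - [0,0,0]
    - [0,0,0]
    - [0,0,0]
    - [0,0,0]
    - [0,0,0]
    - [0,0,0]
    - [0,0,0]
    - [0,0,0]
    - [0,0,0]
    - [0,0,0]
    - [0,0,0]
    - [0,0,0]
  jaw: [1,1,1,1,1,1,1,1,0.5,0.5,0.5,0.5]

```text
time_s: 83.87
tool_pos: [0.6023, 0.1824, 0.0494]
eef_rot: [0.657, 0.754, 0.001, 0.0]
contact_force: [0.9, -1.0, 2.0]
grip_width: 0.0612
grip_force: 66.6
```

>>> move_arm:
  travel:
    - [0,0,0]
    - [0,0,0]
    - [0,0,-0.4]
    - [0,0,-0.8]
    - [0,0,-1]
    - [0,0,-1]
    - [0,0,-1]
    - [0,0,-0.6]
    - [0,0,0]
  dr:
    - [0,0,0]
    - [0,0,0]
    - [0,0,0]
    - [0,0,0]
    - [0,0,0]
    - [0,0,0]
    - [0,0,0]
    - [0,0,0]
    - [0,0,0]
  jaw: [0.5,0.5,0.5,0.5,0.5,0.5,0.5,0.5,0.5]

```text
time_s: 84.62
tool_pos: [0.6031, 0.1828, 0.1723]
eef_rot: [0.657, 0.754, 0.002, 0.001]
contact_force: [1.5, -0.8, -2.3]
grip_width: 0.061
grip_force: 66.2
```

```bash
python3 plan.py .4265,-.361,.17,7.95,24
```

```text
at [0.6031 0.1828 0.1723] yaw 7.92 F [ 1.5 -0.8 -2.3] w 0.061 t 84.62
24 x [-0.857, -0.417, 0.002] [0.0, -0.0, -0.0]
```

>>> move_arm:
  travel:
    - [-0.857,-0.417,0]
    - [-0.857,-0.417,0]
    - [-0.857,-0.417,0]
    - [-0.857,-0.417,0]
    - [-0.857,-0.417,0]
    - [-0.857,-0.417,0]
    - [-0.857,-0.417,0]
    - [-0.857,-0.417,0]
    - [-0.857,-0.417,0]
    - [-0.857,-0.417,0]
    - [-0.857,-0.417,0]
    - [-0.857,-0.417,0]
  dr:
    - [0,0,0]
    - [0,0,0]
    - [0,0,0]
    - [0,0,0]
    - [0,0,0]
    - [0,0,0]
    - [0,0,0]
    - [0,0,0]
    - [0,0,0]
    - [0,0,0]
    - [0,0,0]
    - [0,0,0]
  jaw: [0.5,0.5,0.5,0.5,0.5,0.5,0.5,0.5,0.5,0.5,0.5,0.5]

```text
time_s: 85.62
tool_pos: [0.512, -0.0902, 0.1675]
eef_rot: [0.656, 0.754, -0.0, -0.001]
contact_force: [0.0, 0.4, -2.9]
grip_width: 0.0611
grip_force: 66.2
```

>>> move_arm:
  travel:
    - [-0.857,-0.417,0]
    - [-0.857,-0.417,0]
    - [-0.857,-0.417,0]
    - [-0.857,-0.417,0]
    - [-0.857,-0.417,0]
    - [-0.857,-0.417,0]
    - [-0.857,-0.417,0]
    - [-0.857,-0.417,0]
    - [-0.857,-0.417,0]
    - [-0.857,-0.417,0]
    - [-0.857,-0.417,0]
    - [-0.857,-0.417,0]
  dr:
    - [0,0,0]
    - [0,0,0]
    - [0,0,0]
    - [0,0,0]
    - [0,0,0]
    - [0,0,0]
    - [0,0,0]
    - [0,0,0]
    - [0,0,0]
    - [0,0,0]
    - [0,0,0]
    - [0,0,0]
  jaw: [0.5,0.5,0.5,0.5,0.5,0.5,0.5,0.5,0.5,0.5,0.5,0.5]

```text
time_s: 86.62
tool_pos: [0.4237, -0.3618, 0.1674]
eef_rot: [0.656, 0.754, -0.0, -0.001]
contact_force: [0.6, 0.4, -1.9]
grip_width: 0.061
grip_force: 66.2
```

>>> move_arm:
  travel:
    - [0,0,0]
    - [0,0,0]
    - [0,0,0]
    - [0,0,0]
  dr:
    - [0,0,0]
    - [0,0,0]
    - [0,0,0]
    - [0,0,0]
  jaw: [0.5,0.5,0.5,0.5]

```text
time_s: 86.95
tool_pos: [0.425, -0.36, 0.1678]
eef_rot: [0.656, 0.755, 0.0, -0.001]
contact_force: [-0.2, 0.0, -2.1]
grip_width: 0.0611
grip_force: 66.2
```

```bash
python3 plan.py .4265,-.361,.0555,7.95,6; python3 reds.py; python3 red.py w25
```

```text
at [ 0.425  -0.36    0.1678] yaw 8.01 F [-0.2  0.  -2.1] w 0.0611 t 86.95
6 x [-0.009, 0.009, 0.749] [-0.0, -0.0, 0.0] 
scene [(np.int32(129), [168.5, 197.9], [0.508, -0.358]), (np.int32(149), [164.3, 231.4], [0.605, -0.344]), (np.int32(473), [285.7, 318.3], [0.798, -0.046])]
side [(np.int32(328), [440.4, 368.0], [0.622, -0.334]), (np.int32(386), [402.0, 407.8], [0.525, -0.348]), (np.int32(150), [368.1, 423.1], [0.467, -0.336])]
button top row 366.0 x 258 372 n 8227
lid edge rows 298 256 15 -28
button top row 370.0 x 258 369 n 7719
lid edge rows 304 257 18 -37
```

>>> move_arm:
  travel:
    - [0,0.01,0.75]
    - [0,0.01,0.75]
    - [0,0.01,0.75]
    - [0,0.01,0.75]
    - [0,0.01,0.75]
    - [0,0,0.6]
    - [0,0,0.1]
    - [0,0,0.06]
    - [0,0,0.02]
    - [0,0,0]
    - [0,0,0]
  dr:
    - [0,0,0]
    - [0,0,0]
    - [0,0,0]
    - [0,0,0]
    - [0,0,0]
    - [0,0,0]
    - [0,0,0]
    - [0,0,0]
    - [0,0,0]
    - [0,0,0]
    - [0,0,0]
  jaw: [0.5,0.5,0.5,0.5,0.5,0.5,0.5,0.5,0.5,0.5,0.5]

```text
time_s: 88.02
tool_pos: [0.4264, -0.3611, 0.0555]
eef_rot: [0.656, 0.754, 0.0, 0.0]
contact_force: [0.4, 0.1, -2.2]
grip_width: 0.0608
grip_force: 66.1
```

>>> move_arm:
  travel:
    - [0,0,0.02]
    - [0,0,0]
    - [0,0,0]
    - [0,0,0]
    - [0,0,0]
    - [0,0,0]
    - [0,0,0]
    - [0,0,0]
    - [0,0,-0.4]
    - [0,0,-0.9]
    - [0,0,-0.9]
    - [0,0,-0.9]
  dr:
    - [0,0,0]
    - [0,0,0]
    - [0,0,0]
    - [0,0,0]
    - [0,0,0]
    - [0,0,0]
    - [0,0,0]
    - [0,0,0]
    - [0,0,0]
    - [0,0,0]
    - [0,0,0]
    - [0,0,0]
  jaw: [0.5,0.5,0.86,0.86,0.86,0.86,0.86,0.86,0.86,0.86,0.86,0.86]

```text
time_s: 89.02
tool_pos: [0.4257, -0.3612, 0.1335]
eef_rot: [0.657, 0.754, -0.0, -0.0]
contact_force: [0.7, -0.6, -0.3]
grip_width: 0.0736
grip_force: 0.0
```

>>> move_arm:
  travel:
    - [0,0,-0.9]
    - [0,0,-0.9]
    - [0,0,-0.9]
    - [0,0,-0.9]
    - [0,0,-0.5]
    - [0,0,0]
    - [0,0,0]
    - [0,0,0]
  dr:
    - [0,0,0]
    - [0,0,0]
    - [0,0,0]
    - [0,0,0]
    - [0,0,0]
    - [0,0,0]
    - [0,0,0]
    - [0,0,0]
  jaw: [0.86,0.9,1,1,1,1,1,1]

```text
time_s: 89.68
tool_pos: [0.4256, -0.3608, 0.2343]
eef_rot: [0.656, 0.754, -0.0, -0.0]
contact_force: [-0.3, 1.2, -1.1]
grip_width: 0.0859
grip_force: 0.0
```

```bash
python3 plan.py .4265,-.361,.25,7.95,6; python3 reds.py; python3 - <<'E'
from h import *
from cell import viewer
W=viewer.get_image("scene"); A=pickle.load(open("pics/scene0.pkl","rb"))["color"]; S3=pickle.load(open("pics/s3.pkl","rb"))["color"]
d=lambda X,r:cv2.absdiff(X,W["color"]).sum(2)[r[1]:r[3],r[0]:r[2]].mean().round(1)
print("tray vs s3",d(S3,(262,190,322,228)),"gauge/bar vs start",d(A,(308,228,372,272)),"tools",d(A,(450,245,490,305)),d(A,(260,305,360,335)),d(A,(188,272,224,305)))
D=viewer.get_image("side")["color"];B=pickle.load(open("pics/side0.pkl","rb"))["color"]; print("side gauge diff",cv2.absdiff(B,D).sum(2)[215:265,275:330].mean())
E
```

```text
at [ 0.4256 -0.3608  0.2343] yaw 7.93 F [-0.3  1.2 -1.1] w 0.0859 t 89.68
6 x [-0.002, 0.005, -0.105] [-0.0, -0.0, -0.0] 
scene [(np.int32(114), [172.8, 167.5], [0.412, -0.371]), (np.int32(128), [168.4, 197.9], [0.508, -0.359]), (np.int32(148), [164.2, 231.4], [0.605, -0.344]), (np.int32(470), [285.7, 318.3], [0.798, -0.046])]
side [(np.int32(327), [440.4, 368.0], [0.622, -0.334]), (np.int32(381), [402.0, 407.9], [0.525, -0.349]), (np.int32(448), [359.5, 450.7], [0.43, -0.361])]
tray vs s3 6.9 gauge/bar vs start 8.3 tools 4.9 5.7 8.0
side gauge diff 146.18327272727274
```

All three boxes stand evenly spaced on the board. In the scene view, the spool, gauge and tools are unchanged, with the gauge home.

```bash
python3 -c "
from cell import env; print(env.hand_in())"
```

```text
the job is handed in; nothing more can be done
None
```

The job is handed in: the spool is in the tray, all three boxes were pulled to about 10 N in order, held for 3 s and set on the board, and the gauge is home.

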